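# Pack a model-mounting kit: open the pinned crate, load jars, dispense three discs

## Task

First open the blue crate: pull the red-tabbed retaining pin out of the staple and put it in the small steel tray, then lift the lid off and lay it flat on the bench, clear of the crate. Next stand the green cup on its mark under the dispenser's spout and press the sprung lever fully down three times, letting it come all the way up each time, so that exactly three discs fall into the cup and the rest stay in the magazine. Finish with the cup, with its three discs, and every jar on the bench standing upright on the crate floor, leaving the other things on the bench alone.

Things in the scene. Friction and masses are not known exactly. Their poses are not given: they have to be found in the camera images.
- crate: Blue open crate fixed to the bench, outside 174 x 244 x 76 high, inside 160 (its x) x 230 (its y), floor 6 thick, walls 7. Origin: centre of its underside, on the bench; x points away from the robot, z up. Yaw varies. It must hold the cup and up to three jars; two by two at about x +-38, y +-58 leaves room for fingers closing along y.
- crate_staple (a point): Middle of the eye of the steel staple on the top of the crate's front (-x) wall, at crate x -83.5, y 0, z 89. The eye is 16 wide (y), open along x; the staple stands 31 above the rim and passes through a slot in the lid. The rod of the pin runs through the eye above the lid.
- lid: Loose blue lid, about 194 (x) x 250 (y), 400 g, plate 8 thick with a 6 deep plug beneath that sits in the crate's mouth with 5 or more clearance. Origin: centre of the underside of the plug (70 above the bench when closed, about 0 when lying flat on the bench); axes as the crate's. Plate top 14 above the origin. Lift straight up at least 50 to clear the staple.
- lid_handle (a point): Grip point of the lid's black handle bar, 38 above the lid's origin, in the middle of the lid: the bar is 20 thick (lid x), 70 long (lid y), and rises 36 above the plate; this point is 12 below its top.
- pin: Pin, 50 g, with red upright tab. Origin: centre under the tab's foot; z up, rod to its -x. Rod 8 x 8, tip 48 from the origin; foot 20 (x) x 30 (y) x 8; tab 20 (x) x 12 (y), top 50 above the origin. At the start it lies on the closed lid, rod through the staple, origin 30 behind the staple. Draw it along its own +x 25 mm or more (40 are free before the lid's handle), then lift.
- pin_tab (a point): Grip point on the pin's red tab, 34 above the pin's origin (16 below the tab's top); pinch the 12 thickness, fingers closing along pin y.
- pin_tray: Small shallow steel tray fixed to the bench, 110 (x) x 90 (y) x 18 high, walls and floor 3. Origin: centre of its underside.
- dispenser: Disc dispenser fixed to the bench; yaw varies. Origin on the bench under its slotted magazine (34 x 34, top 144 high) of five discs on a slide at z 70 (38 wide, rails up to z 82). Each full press drives the lowest disc along the slide to -x and off its open end at x -46; the next drops down once the lever is back up. Base and housing reach to x 125 and 40 either side.
- spout_mark (a point): Centre of the flat green mark on the bench where the cup is to stand, 72 in front of the magazine axis (dispenser -x); stand the cup within about 6 of it. The slide's end overhangs the cup's rim there by some 3 mm, with its underside at z 65: lower the cup 20 or so farther out (dispenser -x), slide it in at bench level, and draw it out the same way before lifting it.
- lever (a joint): Angle of the dispenser's sprung lever: 0 up (at rest), 0.60 rad fully down on its stop, axis across the dispenser (dispenser y). About 4 N at the pad starts it, about 9 N brings it to the stop; it springs back by itself when the finger goes up. A disc leaves the slide only near the end of the stroke (past 0.5); the next one drops in only once the lever is fully back up (below 0.03).
- lever_pad (a point): Centre of the top of the red pad (32 x 36) at the lever's free end, on the +x side of the dispenser: 110 behind the magazine axis, about 133 above the bench at rest. It goes down about 47 with little sideways movement. Press from above with closed fingers.
- cup: Green plastic cup, 80 g, 55 high, outer radius about 29 at the rim and narrower at the foot, wall 3. Origin: centre of its underside. Starts upright on the bench, empty.
- jar1: Squat white jar with red cap, diameter 48, height 58, 160 g. Origin: centre of its underside, z up. May be absent (None).
- jar2: Squat clear jar with blue cap, diameter 48, height 58, 160 g. Origin: centre of its underside, z up. May be absent (None).
- jar3: Squat amber jar with black cap, diameter 48, height 58, 160 g. Origin: centre of its underside, z up. May be absent (None).
- disc1: Brass disc, diameter 24, 10 thick, 30 g; number 1 from the bottom of the magazine at the start. Origin: centre of its underside.
- disc2: Brass disc, diameter 24, 10 thick, 30 g; number 2 from the bottom of the magazine at the start. Origin: centre of its underside.
- disc3: Brass disc, diameter 24, 10 thick, 30 g; number 3 from the bottom of the magazine at the start. Origin: centre of its underside.
- disc4: Brass disc, diameter 24, 10 thick, 30 g; number 4 from the bottom of the magazine at the start. Origin: centre of its underside.
- disc5: Brass disc, diameter 24, 10 thick, 30 g; number 5 from the bottom of the magazine at the start. Origin: centre of its underside.
- stone_model: Bystander: plaster dental model, 72 across, 40 high. Origin under its centre.
- bur_block: Bystander: blue block of burs, 70 x 40, 55 high. Origin under its centre.
- articulator: Bystander: white articulator with red clips, 100 x 150, 165 high. Origin under its centre.
There are look-alikes about, which are no part of the job. What is shaped like the dispenser but purple or turquoise is not meant.

How it is judged (in metres and radians):
On the way, in this order (a step that is already met when the one before it is completed fails the run):
1. the pin is out of the staple and in the steel tray (x of pin in the frame of pin_tray between -0.055 and 0.055 m and y of pin in the frame of pin_tray between -0.045 and 0.045 m and height (world z) of pin below 0.03 m and linear speed of pin below 0.02 m/s), for 0.2 s.
2. the lid lies flat on the bench, clear of the crate (horizontal distance between lid and crate above 0.15 m and height (world z) of lid below 0.012 m and angle between lid's own z axis and vertical below 0.06 rad and linear speed of lid below 0.02 m/s), for 0.2 s.
3. discs 1, 2 and 3 are in the cup, which stands on the bench under the spout, and the lever is back up (horizontal distance between each of disc1, disc2, disc3 and cup below 0.025 m and z of disc1 in the frame of cup between 0 and 0.05 m and z of disc2 in the frame of cup between 0 and 0.05 m and z of disc3 in the frame of cup between 0 and 0.05 m and horizontal distance between cup and spout_mark below 0.03 m and height (world z) of cup below 0.01 m and value of joint lever below 0.06 rad), for 0.2 s.
At the end, for the whole second after the job is handed in: Cup and all jars upright (0.12 rad) on the crate floor; discs 1-3 in the cup, 4-5 in the magazine; lever up (under 0.06 rad); pin in the tray; lid flat on the bench (tilt under 0.06 rad, origin under 12 mm high), over 150 mm from the crate centre; all at rest (all of step 1 and all of step 2 and x of cup in the frame of crate between -0.08 and 0.08 m and y of cup in the frame of crate between -0.115 and 0.115 m and z of each of cup, jar1, jar2, jar3 in the frame of crate below 0.016 m and angle between each of cup, jar1, jar2, jar3's own z axis and vertical below 0.12 rad and linear speed of each of cup, jar1, jar2, jar3 below 0.02 m/s and x of jar1 in the frame of crate between -0.08 and 0.08 m and y of jar1 in the frame of crate between -0.115 and 0.115 m and x of jar2 in the frame of crate between -0.08 and 0.08 m and y of jar2 in the frame of crate between -0.115 and 0.115 m and x of jar3 in the frame of crate between -0.08 and 0.08 m and y of jar3 in the frame of crate between -0.115 and 0.115 m and horizontal distance between each of disc1, disc2, disc3 and cup below 0.025 m and z of disc1 in the frame of cup between 0 and 0.05 m and z of disc2 in the frame of cup between 0 and 0.05 m and z of disc3 in the frame of cup between 0 and 0.05 m and x of disc4 in the frame of dispenser between -0.012 and 0.012 m and z of each of disc4, disc5 in the frame of dispenser above 0.06 m and x of disc5 in the frame of dispenser between -0.012 and 0.012 m and value of joint lever below 0.06 rad); the robot touches nothing.
It fails at once if a fourth disc is driven out of the magazine (x of disc4 in the frame of dispenser below -0.035 m).
It fails at once if a bystander (plaster model, bur block or articulator) is moved more than 40 mm (distance of any of stone_model, bur_block, articulator from where it was at the start of the episode above 0.04 m).
Of jar1, jar2, jar3 only 2 to 3 are there at a start; the rules pass over those that are not, and their reading is None.
At some moment in a run one of jar1, jar2, jar3 may be knocked a few centimetres aside while the robot is not near it.
It also fails if it takes over 210 s, if anything falls off the work surface, if the arm or the gripper's body presses on something with over 40 N, if the wrist force passes 120 N, or if a joint passes its speed limit or range.

## Robot

A 6-joint arm with a two-finger parallel gripper is mounted at the origin on the work surface. World frame = base frame: x ahead of the robot, y to its left, z up, the work surface at z = 0. Lengths are in m, angles in degrees, forces in N, time in s.
With the tool pointing down it reaches from about 0.4 to 0.825 m from the base axis. Payload 7 kg.
Tool frame: the origin (TCP) lies at the very end of the fingers, on their centre line; the grasp point (between the pads) lies 19 mm behind it (ctrl.grip_depth is the z of the grasp point in the tool frame, in m); z points along the fingers, y is the direction in which the jaws open and shut (so a half turn about z gives the same grasp; the last joint's range is limited). The gripper opens to 88 mm and grips with 3 to 60 N. Pads are 19 mm wide; open, the fingers measure 130 mm over their backs; the gripper's body (78 mm by 193 mm) begins 47 mm behind the grasp point.
Start: joints at [91.679, 20.546, 0.682, 0, -70.136, -16.507], TCP at [0.173, 0.652, 0.227] pointing down, gripper open.
Joint ranges: [-176.03, 176.03], [-82.01, 121.73], [-58.28, 71.71], [-173.87, 95.51], [-174.79, -0.11], [-173.66, 173.66]. Speed limits (degrees/s): [136.94, 136.94, 172.46, 180, 180, 180].

## Interface

Orientations are given as [roll, pitch, yaw] about the fixed x, y, z axes, in that order (R = Rz(yaw) Ry(pitch) Rx(roll)).
In Python, from plant import telemetry, snapshot, job, models, ctrl gives the robot as it stands.
- The arm moves only by the tool jog_arm, never from a script. Its argument "targets" is text: rows parted by semicolons, each of 7 numbers parted by spaces: the shift along the tool's x, y, z in m, then the turn, a rotation vector about the tool's x, y, z in degrees, then the gripper command: -1 is shut, 1 is fully open, values between are in proportion. A call has exactly 8 rows; each row is the pose to reach, as a shift and turn from the pose measured when the call began, along the tool's axes at that moment; what a row does not reach only later rows make up. A row lasts 1/8 s, in which the tool goes at most 62.5 mm and 10.7 degrees, less where a joint would pass 70% of its speed; a pose out of reach is approached as far as the arm can. A call with a gripper value outside its range is refused whole. The fingers move at their own pace and stop on an object; the grip force is fixed at half the most. Time passes only in rows, so rows that repeat a pose let the fingers close, or fill a call up. It gives the time, the measured TCP pose, the force and the opening at its end, in the units of the state.
- telemetry.get_obs(): the state, without advancing time (a new reading comes with each control period).
- snapshot(name): name is "scene" or "top" or "wrist"; returns a dict with "img" (384x512x3 uint8, red, green, blue), "range_z" (384x512 float32, m along the optical axis (not along the pixel's ray), 0 where there is no reading), "intrinsics" (3x3 intrinsics, pixels), "k1" (the pictures are not rectified: a ray, as slopes to the right and down, at radius r is drawn at 1 + k1 r^2 times it, then the intrinsics apply), "R" (3x3) and "t" (3): a world point X has camera coordinates R X + t. Camera axes: x right, y down, z forward; pixel columns grow to the right and rows downward; lengths in m; the calibration is good to about 2 mm. A picture is of the moment at which its call begins.
- job.close_job(): hands the job in, once; it reports no verdict.
Trained networks look in a picture, given as the dict that the camera call returned (one of the last four; its "shot" number tells which), for a name from the list of things; names that differ only in an ending like _2 or _b are one class to them, and where a whole thing is asked for, a point or a joint stands for the part that bears it (a point fixed in the world has none). Each returns a list of dicts, best first, with "conf" (0 to 1); they miss things now and then, are a little off and sometimes report something else, mostly with a low value. They report only what shows in the picture. A call takes as long as a camera call. They do not tell look-alikes from the thing itself.
- models.cut_out(name, picture): "region" (384x512 bool, what is visible of it) and "uv" ([column, row] in pixels, amid what is visible of it).
- models.spot_point(name, picture): "uv" ([column, row] in pixels: a listed point, or the origin of a listed thing).
The state is a dict: "clock": time; "joint_pos": joint angles; "qvel": joint speeds; "tau": joint torques, N m; "tool_pos": TCP position; "orientation": TCP orientation; "force": force on the tool from outside, world axes, zero at the start; "moment": the same for the moment, N m; "opening": finger opening in m.
Only numpy, scipy, OpenCV 4.12 (cv2) and the standard library are available. Lean on these libraries where they do the work, as an engineer would, in place of code of your own. Each camera call takes 0.05 s, during which the arm holds its last target.

## Working session

There is one attempt and no reset: what is moved stays moved. The work goes in short steps, Python scripts to look and compute and a tool call to move; the robot and the scene stay as the last step left them, time stands still between calls to the robot, and variables do not carry over. Pictures are saved under pics/ and viewed, and the job is handed in when it is done.

Besides the shell and the picture viewer there is one more tool, called after "Call:" by a JSON object that holds its "api" and its "payload", one argument or row to a line. jog_arm: Moves the arm, as the interface text tells. Its arguments: {"type":"object","properties":{"targets":{"type":"string"}},"required":["targets"]}

```bash
ls; mkdir -p pics; cat > h.py <<'E'
import numpy as np, cv2
from plant import telemetry, snapshot, job, models, ctrl
from scipy.spatial.transform import Rotation as Ro
def save(s,name,marks=()):
    im=cv2.cvtColor(s["img"],cv2.COLOR_RGB2BGR).copy()
    for u,v,t in marks:
        cv2.circle(im,(int(u),int(v)),3,(0,255,255),1); cv2.putText(im,t,(int(u)+3,int(v)),0,.35,(0,255,255),1)
    cv2.imwrite("pics/"+name+".png",im)
def ray(s,uv):
    K=np.array(s["intrinsics"]); uv=np.atleast_2d(np.array(uv,float))
    x=(uv-[K[0,2],K[1,2]])/[K[0,0],K[1,1]]
    u=x.copy()
    for _ in range(20):
        u=x/(1+s["k1"]*(u**2).sum(1,keepdims=True))
    return np.c_[u,np.ones(len(u))]
def atz(s,uv,z):
    R=np.array(s["R"]);t=np.array(s["t"])
    d=ray(s,uv)@R; c=-R.T@t
    return c+d*((z-c[2])/d[:,2])[:,None]
def cloud(s,mask=None):
    r=s["range_z"]; m=r>0
    if mask is not None: m&=mask
    v,u=np.nonzero(m)
    P=ray(s,np.c_[u,v])*r[m][:,None]
    return (P-np.array(s["t"]))@np.array(s["R"]), np.c_[u,v]
def proj(s,X):
    P=np.atleast_2d(X)@np.array(s["R"]).T+np.array(s["t"]); a=P[:,:2]/P[:,2:]
    a=a*(1+s["k1"]*(a**2).sum(1,keepdims=True)); K=np.array(s["intrinsics"])
    return a*[K[0,0],K[1,1]]+[K[0,2],K[1,2]]
def tool():
    o=telemetry.get_obs(); return np.array(o["tool_pos"]), Ro.from_euler('xyz',o["orientation"],degrees=True), o
def to(X,yaw,):
    "shift and rotvec in tool frame to reach TCP X pointing down with jaw yaw (tool y axis direction angle, deg mod 180)"
    p,R,o=tool()
    d=R.inv().apply(np.array(X)-p)
    best=None
    for k in (0,180):
        a=np.radians(yaw+k); y=np.array([np.cos(a),np.sin(a),0]); z=np.array([0,0,-1.]); x=np.cross(y,z)
        T=Ro.from_matrix(np.c_[x,y,z]); rv=(R.inv()*T).as_rotvec(degrees=True)
        if best is None or np.linalg.norm(rv)<np.linalg.norm(best): best=rv
    print("shift",d.round(4),"rot",best.round(2),"j",np.round(o["joint_pos"],1))
E
python3 - <<'E'
from h import *
o=telemetry.get_obs(); print(o)
for n in("scene","top","wrist"):
    s=snapshot(n); save(s,n+"0"); print(n,s["intrinsics"],s["k1"],s["R"],s["t"])
E
```

```text
pics
{'clock': 0.0, 'joint_pos': array([ 9.16784298e+01,  2.05910650e+01,  6.32379098e-01, -2.09575388e-02,
       -7.01341854e+01, -1.65080442e+01]), 'qvel': array([-0.03284425,  0.02639568, -0.06343501, -0.02419733,  0.02618245,
        0.10809499]), 'tau': array([-2.26601669e-04, -5.82713056e+01,  2.93053490e+01,  6.99742064e+00,
        6.96349656e-03, -1.38752503e-04]), 'tool_pos': array([0.17264593, 0.65203566, 0.22561362]), 'orientation': array([ 1.79905358e+02, -7.50289114e-03, -1.48367459e+01]), 'force': array([-1.20762834, -0.23504765, -0.02565692]), 'moment': array([-0.01841082,  0.07504238, -0.0093186 ]), 'opening': 0.08752770536241489}
scene [[490.30527646   0.         252.9591491 ]
 [  0.         490.30527646 194.55926037]
 [  0.           0.           1.        ]] -0.055447023971374174 [[-0.42708718  0.90419846 -0.00465735]
 [ 0.75150688  0.35209145 -0.55791488]
 [-0.50282596 -0.24177833 -0.82988511]] [ 0.35434066 -0.27256466  1.95987691]
top [[346.75807447   0.         260.26654762]
 [  0.         346.75807447 187.80595589]
 [  0.           0.           1.        ]] 0.006235215707869227 [[-0.02279041 -0.9991533  -0.03425305]
 [-0.98109367  0.02893862 -0.1913577 ]
 [ 0.19218692  0.02924433 -0.9809225 ]] [-0.13231663  0.52494214  1.17163385]
wrist [[335.8615034    0.         257.69081209]
 [  0.         335.8615034  194.60344372]
 [  0.           0.           1.        ]] 0.0018151238923368547 [[-0.25696519 -0.96641866  0.00196436]
 [-0.92198196  0.24575799  0.29925287]
 [-0.28968632  0.07508646 -0.95417182]] [ 0.67388325 -0.03832316  0.39094052]
```

View pics/scene0.png

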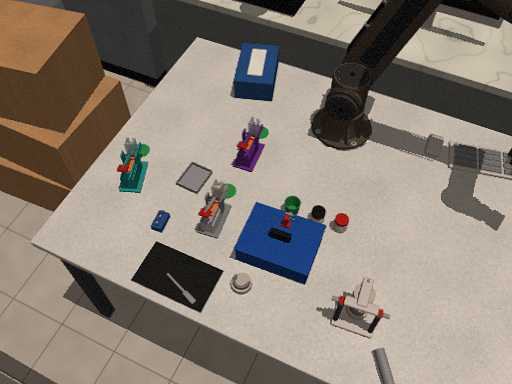

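View pics/top0.png

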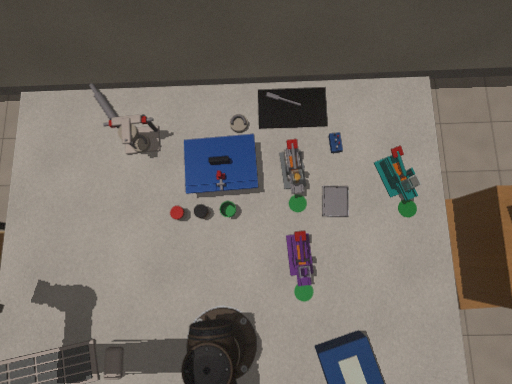

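View pics/wrist0.png

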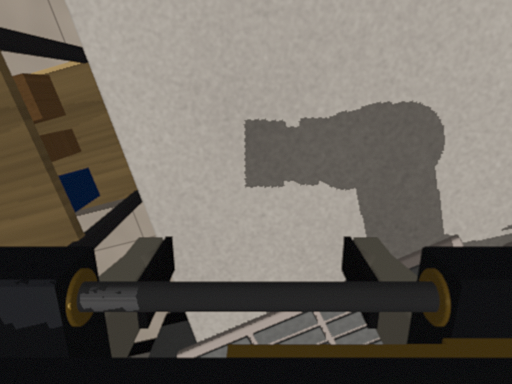

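Top view: crate (222,163) with pin (221,178) and handle (219,160), grey dispenser (294,172) with mark (297,203), tray (335,201), red jar (177,213), black jar (201,211), cup (228,209). No blue-capped jar is visible; purple and turquoise look-alikes are at (300,260) and (400,180).

```bash
python3 - <<'E'
from h import *
zz={"pin_tab":.112,"lid_handle":.108,"lid":.07,"crate":0,"crate_staple":.089,"pin":.078,"pin_tray":0,"dispenser":0,"spout_mark":0,"lever_pad":.133,"cup":0,"jar1":0,"jar2":0,"jar3":0,"stone_model":0,"bur_block":0,"articulator":0}
for cam in("top","scene"):
    s=snapshot(cam);m=[]
    for n,z in zz.items():
        for d in models.spot_point(n,s)[:3]:
            if d["conf"]<.2: continue
            print(cam,n,round(d["conf"],2),np.round(d["uv"],1),atz(s,d["uv"],z)[0].round(4)); m.append((*d["uv"],n))
    save(s,cam+"m",m)
E
```

```text
top pin_tab 0.6 [218.4 171.3] [ 0.5698 -0.0078  0.112 ]
top lid_handle 0.87 [220.2 158.4] [ 0.6159 -0.0133  0.108 ]
top lid 0.68 [218.7 161.5] [ 0.6158 -0.0024  0.07  ]
top crate 0.37 [224.5 181.2] [ 0.5595 -0.0132  0.    ]
top crate_staple 0.52 [222.3 183.1] [ 0.5336 -0.0177  0.089 ]
top crate_staple 0.31 [335.2 202.5] [ 0.4559 -0.3968  0.089 ]
top pin 0.58 [238.8 124.5] [ 0.7477 -0.0756  0.078 ]
top pin 0.49 [222.5 176.6] [ 0.5589 -0.0168  0.078 ]
top pin_tray 0.84 [331.7 201.6] [ 0.4725 -0.401   0.    ]
top dispenser 0.92 [302.7 269.3] [ 0.2372 -0.2858  0.    ]
top dispenser 0.7 [290.4 182.3] [ 0.5481 -0.2553  0.    ]
top dispenser 0.32 [238.7 125.4] [ 0.7749 -0.068   0.    ]
top spout_mark 0.93 [300.6 291. ] [ 0.1646 -0.2752  0.    ]
top spout_mark 0.7 [406.6 209.8] [ 0.4357 -0.6638  0.    ]
top lever_pad 0.62 [398.3 149.6] [ 0.6194 -0.6058  0.133 ]
top lever_pad 0.51 [289.3 145. ] [ 0.6475 -0.2488  0.133 ]
top lever_pad 0.45 [301.6 234.1] [ 0.3512 -0.2763  0.133 ]
top cup 0.77 [227.8 206.9] [ 0.4636 -0.0249  0.    ]
top jar1 0.51 [204.8 211.4] [0.4494 0.059  0.    ]
top jar1 0.4
[... 1487 characters left out ...]
93 -0.2536  0.133 ]
scene cup 0.49 [289.3 211.6] [ 0.4585 -0.0329  0.    ]
scene jar1 0.68 [339.2 226.4] [0.4407 0.1481 0.    ]
scene jar1 0.65 [314.9 219.2] [0.4493 0.0608 0.    ]
scene jar2 0.68 [339.2 226.4] [0.4407 0.1481 0.    ]
scene jar2 0.65 [314.9 219.2] [0.4493 0.0608 0.    ]
scene jar3 0.68 [339.2 226.4] [0.4407 0.1481 0.    ]
scene jar3 0.65 [314.9 219.2] [0.4493 0.0608 0.    ]
scene stone_model 0.74 [238.7 283.9] [ 0.782  -0.0736  0.    ]
scene bur_block 0.73 [162.5 224.4] [ 0.6951 -0.4133  0.    ]
scene bur_block 0.44 [277.  239.3] [ 0.5791 -0.0275  0.    ]
scene articulator 0.84 [352.1 313.8] [0.7223 0.2925 0.    ]
scene articulator 0.21 [289.4 211.2] [ 0.4568 -0.0332  0.    ]
```

```bash
cat > meas.py <<'E'
from h import *
def rect(P):
    r=cv2.minAreaRect((P[:,:2]*1000).astype(np.float32)); return np.round(r[0],1),np.round(r[1],1),round(r[2],2)
def near(P,c,r): return np.hypot(*(P[:,:2]-c).T)<r
if __name__=="__main__":
  for cam in("top","scene"):
    s=snapshot(cam); P,uv=cloud(s); C=s["img"][uv[:,1],uv[:,0]].astype(int)
    m=near(P,[.61,-.01],.17)&(abs(P[:,2]-.084)<.005); print(cam,"lid",m.sum(),rect(P[m]),P[m,2].mean())
    m=near(P,[.61,-.01],.07)&(P[:,2]>.11)&(P[:,2]<.13)&(P[:,0]>.59);print(" handle",m.sum(),rect(P[m]),P[m].mean(0).round(4))
    m=near(P,[.56,-.01],.04)&(C[:,0]>120)&(C[:,1]<70)&(P[:,2]>.09);print(" tab",m.sum(),m.sum() and (rect(P[m]),P[m].mean(0).round(4),P[m].max(0)))
    m=near(P,[.467,-.41],.1)&(P[:,2]>.010)&(P[:,2]<.025);print(" tray",m.sum(),rect(P[m]))
    for n,c in(("jar1",[.442,.149]),("jar3",[.449,.06]),("cup",[.46,-.028])):
        m=near(P,c,.045)&(P[:,2]>.045)&(P[:,2]<.07);print(" ",n,m.sum(),rect(P[m]),P[m].mean(0).round(4),P[m].max(0).round(3))
    for n,c in(("mark",[.485,-.2645]),):
        m=near(P,c,.06)&(C[:,1]>C[:,0]+40)&(abs(P[:,2])<.01);print(" mark",m.sum(),rect(P[m]),P[m].mean(0).round(4))
    m=near(P,[.65,-.25],.07)&(C[:,0]>120)&(C[:,1]<70)&(P[:,2]>.10);print(" pad",m.sum(),m.sum() and (rect(P[m]),P[m].mean(0).round(4)))
    m=near(P,[.55,-.26],.06)&(P[:,2]>.138);print(" mag",m.sum(),m.sum() and (rect(P[m]),P[m].mean(0).round(4)))
E
python3 meas.py
python3 - <<'E'
from h import *
s=snapshot("scene"); im=cv2.cvtColor(s["img"],4)
cv2.imwrite("pics/sz.png",cv2.resize(im[150:300,140:360],(800,545),interpolation=2))
s=snapshot("top"); im=cv2.cvtColor(s["img"],4)
cv2.imwrite("pics/tz.png",cv2.resize(im[100:240,160:360],(800,560),interpolation=2))
E
```

```text
top lid 3489 (array([608.6,  -9. ]), array([195.8, 249.9]), 3.05) 0.08416645493908018
 handle 127 (array([612.4,  -9.4]), array([20.8, 68.4]), 4.65) [ 0.6114 -0.0099  0.1188]
 tab 20 ((array([560.6, -11.3]), array([18. , 23.6]), 69.38), array([ 0.5575, -0.0101,  0.1262]), array([5.68454216e-01, 2.42945392e-04, 1.39291842e-01]))
 tray 135 (array([ 474.6, -411.5]), array([ 89.7, 110.5]), 85.86)
  jar1 153 (array([443.1, 145.9]), array([45.6, 45.9]), 16.04) [0.4428 0.1451 0.0577] [0.468 0.17  0.063]
  jar3 155 (array([446.1,  62.7]), array([45.5, 45.6]), 0.95) [0.4459 0.0625 0.0573] [0.469 0.086 0.063]
  cup 58 (array([450.5, -30.6]), array([53.1, 53.3]), 89.09) [ 0.4515 -0.0283  0.0538] [ 0.477 -0.004  0.059]
 mark 225 (array([ 470.7, -276. ]), array([58. , 58.6]), 87.87) [ 0.4692 -0.2762  0.0009]
 pad 75 ((array([ 652.3, -256.6]), array([27.8, 32.2]), 8.29), array([ 0.6532, -0.2568,  0.1328]))
 mag 49 ((array([ 543.3, -269.7]), array([34.4, 34. ]), 6.38), array([ 0.545 , -0.2699,  0.1438]))
scene lid 3336 (array([609.1,  -7.6]), array([198.6, 250.6]), 3.35) 0.08393670789417589
 handle
[... 208 characters left out ...]
1, 0.13528471]))
 tray 157 (array([ 473.5, -429.4]), array([132.9, 114.1]), 86.74)
  jar1 155 (array([445. , 148.8]), array([47.8, 47.6]), 70.49) [0.4466 0.1488 0.0569] [0.47  0.172 0.067]
  jar3 151 (array([449.5,  64.2]), array([49.2, 44.5]), 19.34) [0.4508 0.0657 0.0571] [0.474 0.089 0.069]
  cup 86 (array([452.9, -29.9]), array([56.4, 55.2]), 87.73) [ 0.4495 -0.0298  0.0522] [ 0.481 -0.002  0.064]
 mark 98 (array([ 467.5, -264.2]), array([64.7, 39.3]), 31.07) [ 4.671e-01 -2.629e-01  1.000e-04]
 pad 65 ((array([ 626.8, -259.1]), array([86.7, 32.2]), 8.86), array([ 0.6548, -0.2537,  0.1323]))
 mag 54 ((array([ 545.9, -268.7]), array([36.4, 35.6]), 4.09), array([ 0.5476, -0.2683,  0.1431]))
```

View pics/sz.png

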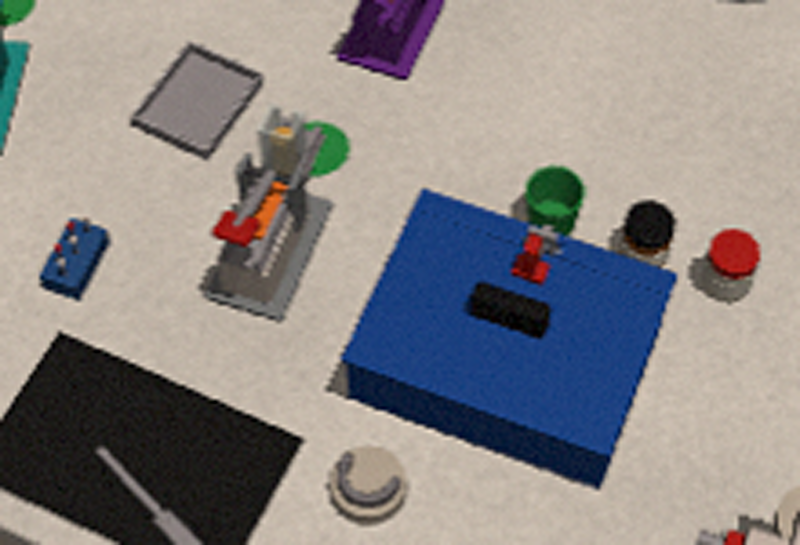

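View pics/tz.png

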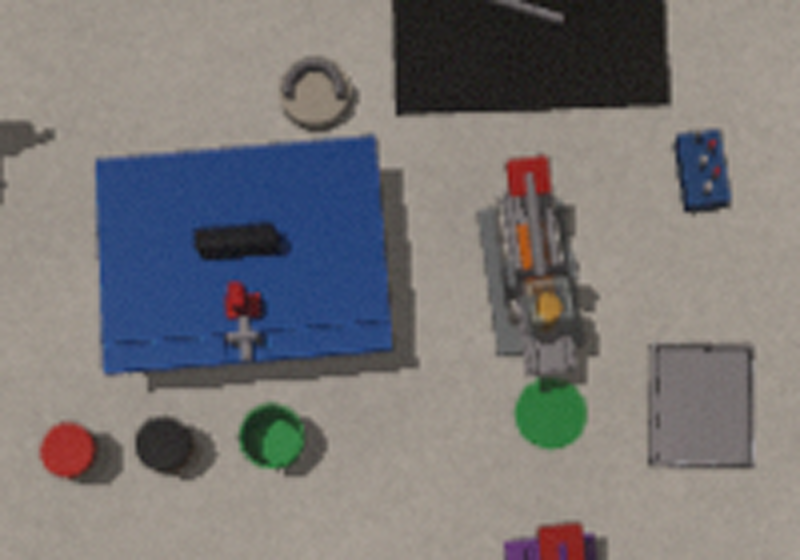

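```bash
python3 -c "
from h import *
to([.50,-.01,.25],93)"
```

```text
shift [ 0.4859  0.5567 -0.0234] rot [ -0.    -0.   -17.83] j [ 91.7  20.5   0.7   0.  -70.1 -16.5]
```

Call:
{"api": "jog_arm", "payload": {
  "targets": "0.034 0.039 -0.01 0 0 -2 1; 0.068 0.078 -0.02 0 0 -4 1; 0.102 0.117 -0.023 0 0 -6 1; 0.136 0.156 -0.023 0 0 -8 1; 0.17 0.195 -0.023 0 0 -10 1; 0.204 0.234 -0.023 0 0 -12 1; 0.238 0.273 -0.023 0 0 -14 1; 0.272 0.312 -0.023 0 0 -16 1"
}}

```text
clock: 3.15
tool_pos: [0.3563, 0.2798, 0.2499]
orientation: [-180.0, -0.0, 1.3]
force: [1.7, 0.0, 0.1]
opening: 0.0879
```

```bash
python3 -c "
from h import *
to([.50,-.01,.25],93)"
```

```text
shift [ 1.372e-01  2.928e-01 -2.000e-04] rot [-0.05 -0.03 -1.74] j [ 63.2  -1.9 -23.7   0.  -68.2  28.1]
```

Call:
{"api": "jog_arm", "payload": {
  "targets": "0.02 0.043 0 0 0 -0.5 1; 0.04 0.086 0 0 0 -1 1; 0.06 0.129 0 0 0 -1.7 1; 0.08 0.172 0 0 0 -1.7 1; 0.1 0.215 0 0 0 -1.7 1; 0.12 0.258 0 0 0 -1.7 1; 0.137 0.293 0 0 0 -1.7 1; 0.137 0.293 0 0 0 -1.7 1"
}}

```text
clock: 4.15
tool_pos: [0.5003, -0.0121, 0.2495]
orientation: [-180.0, -0.0, 2.8]
force: [-0.2, -0.3, 0.2]
opening: 0.0879
```

```bash
python3 - <<'E'
from h import *
s=snapshot("wrist"); m=[]
for n,z in {"pin_tab":.112,"lid_handle":.108,"crate_staple":.089,"pin":.078}.items():
    for d in models.spot_point(n,s)[:2]:
        print(n,round(d["conf"],2),np.round(d["uv"],1),atz(s,d["uv"],z)[0].round(4)); m.append((*d["uv"],n))
save(s,"w1",m)
P,uv=cloud(s);C=s["img"][uv[:,1],uv[:,0]].astype(int)
import meas
m=meas.near(P,[.56,-.01],.04)&(C[:,0]>110)&(C[:,1]<70)
for a,b in((.095,.128),(.129,.14)):
    q=m&(P[:,2]>a)&(P[:,2]<b);print("tab",q.sum(),meas.rect(P[q]),P[q].mean(0).round(4))
q=meas.near(P,[.61,-.01],.07)&(P[:,2]>.115)&(P[:,2]<.13)&(P[:,0]>.59)&(C.sum(1)<150);print(" handle",q.sum(),meas.rect(P[q]),P[q].mean(0).round(4))
print(tool()[2]["tool_pos"])
E
```

```text
pin_tab 0.79 [255.3 116.3] [ 0.5591 -0.0075  0.112 ]
lid_handle 0.93 [256.9  51. ] [ 0.6112 -0.0064  0.108 ]
crate_staple 0.9 [256.4 148.7] [ 0.5273 -0.0098  0.089 ]
pin 0.71 [253.6 115.7] [ 0.557  -0.0057  0.078 ]
pin 0.7 [128.3 197.1] [0.4692 0.1194 0.078 ]
tab 6 (array([568.6,  -8.5]), array([ 0.6, 10.3]), 3.2) [ 0.5686 -0.0071  0.1083]
tab 369 (array([559.2,  -8.9]), array([18.9, 11.3]), 2.94) [ 0.5593 -0.0089  0.133 ]
 handle 1560 (array([611.7,  -6.6]), array([19.2, 68.8]), 2.7) [ 0.612  -0.0133  0.1187]
[ 0.49947262 -0.0094434   0.24996537]
```

View pics/w1.png

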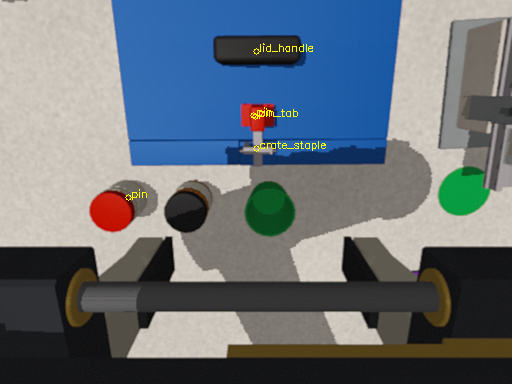

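```bash
python3 -c "
from h import *
to([.5592,-.0088,.15],92.9)"
```

```text
shift [0.0596 0.0026 0.1   ] rot [-0.06 -0.05  0.12] j [ 21.5   2.9 -18.8  -0.  -68.2  71.6]
```

Call:
{"api": "jog_arm", "payload": {
  "targets": "0.03 0.001 0.02 0 0 0 1; 0.06 0.0026 0.05 0 0 0 1; 0.06 0.0026 0.09 0 0 0 1; 0.06 0.0026 0.12 0 0 0 1; 0.06 0.0026 0.145 0 0 0 1; 0.06 0.0026 0.153 0 0 0 1; 0.06 0.0026 0.153 0 0 0 -1; 0.06 0.0026 0.153 0 0 0 -1"
}}

```text
clock: 5.4
tool_pos: [0.5605, -0.0082, 0.0983]
orientation: [-179.9, -0.2, 3.1]
force: [0.4, 0.3, 0.8]
opening: 0.0731
```

Call:
{"api": "jog_arm", "payload": {
  "targets": "0 0 0 0 0 0 -1; 0 0 0 0 0 0 -1; 0 0 0 0 0 0 -1; 0 0 0 0 0 0 -1; 0 0 0 0 0 0 -1; 0 0 0 0 0 0 -1; 0 0 0 0 0 0 -1; 0 0 0 0 0 0 -1"
}}

```text
clock: 6.4
tool_pos: [0.5604, -0.0082, 0.0982]
orientation: [-179.9, -0.2, 3.1]
force: [0.2, -1.4, -0.0]
opening: 0.0118
```

Call:
{"api": "jog_arm", "payload": {
  "targets": "0.006 0 0 0 0 0 -1; 0.012 0 0 0 0 0 -1; 0.018 0 0 0 0 0 -1; 0.024 0 0 0 0 0 -1; 0.028 0 0 0 0 0 -1; 0.028 0 -0.01 0 0 0 -1; 0.028 0 -0.04 0 0 0 -1; 0.028 0 -0.08 0 0 0 -1"
}}

```text
clock: 7.4
tool_pos: [0.5875, -0.007, 0.179]
orientation: [-179.9, -0.1, 3.1]
force: [1.0, -0.2, -1.3]
opening: 0.0118
```

```bash
python3 - <<'E'
from h import *
s=snapshot("top"); save(s,"t2"); s=snapshot("wrist"); save(s,"w2")
to([.474,-.4115,.18],85.86)
E
```

```text
shift [-0.1388  0.398   0.0015] rot [-0.16 -0.64  7.26] j [ 18.3  14.1 -14.3   0.1 -60.9  74.7]
```

View pics/w2.png

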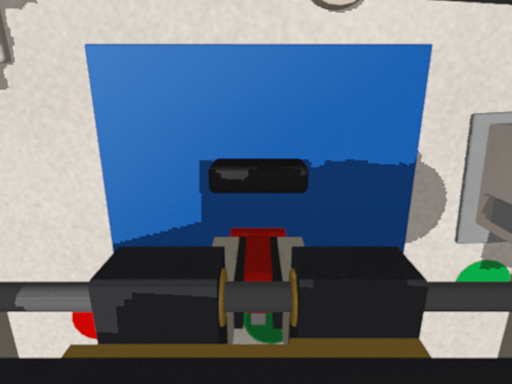

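Call:
{"api": "jog_arm", "payload": {
  "targets": "0 0.03 -0.03 0 0 1 -1; -0.015 0.08 -0.035 0 0 2 -1; -0.03 0.13 -0.035 0 0 3 -1; -0.05 0.18 -0.035 0 0 4 -1; -0.07 0.23 -0.035 0 0 5 -1; -0.09 0.28 -0.035 0 0 6 -1; -0.11 0.34 -0.035 0 0 7.2 -1; -0.125 0.395 -0.035 0 0 7.2 -1"
}}

```text
clock: 8.5
tool_pos: [0.4863, -0.4096, 0.2172]
orientation: [-179.8, -0.7, -4.1]
force: [1.2, -0.3, -0.4]
opening: 0.0118
```

```bash
python3 - <<'E'
from h import *
s=snapshot("wrist"); save(s,"w3")
P,uv=cloud(s)
import meas
m=meas.near(P,[.467,-.41],.1)&(P[:,2]>.012)&(P[:,2]<.025);print(" tray",m.sum(),meas.rect(P[m]))
to([.492,-.4125,.08],85.86)
E
```

```text
tray 1133 (array([ 473.3, -408.8]), array([ 90.1, 110.3]), 86.5)
shift [ 0.0059 -0.0028  0.1367] rot [-0.1  -0.58 -0.1 ] j [-23.3  17.2  -5.4  -0.3 -66.9 109.1]
```

View pics/w3.png

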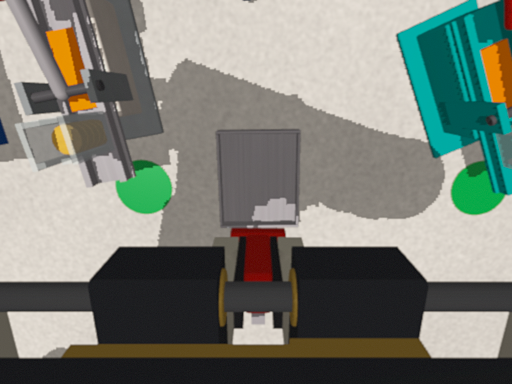

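Call:
{"api": "jog_arm", "payload": {
  "targets": "0.004 -0.0045 0.04 0 -0.6 0 -1; 0.004 -0.0045 0.09 0 -0.6 0 -1; 0.004 -0.0045 0.14 0 -0.6 0 -1; 0.004 -0.0045 0.165 0 -0.6 0 -1; 0.004 -0.0045 0.182 0 -0.6 0 -1; 0.004 -0.0045 0.193 0 -0.6 0 -1; 0.004 -0.0045 0.197 0 -0.6 0 -1; 0.004 -0.0045 0.197 0 -0.6 0 -1"
}}

```text
clock: 9.55
tool_pos: [0.4912, -0.4108, 0.0203]
orientation: [-179.9, -0.0, -4.2]
force: [0.3, -1.1, -1.7]
opening: 0.0118
```

Call:
{"api": "jog_arm", "payload": {
  "targets": "0 0 0.002 0 0 0 -1; 0 0 0.002 0 0 0 -0.4; 0 0 0.002 0 0 0 -0.4; 0 0 0.002 0 0 0 -0.4; 0 0 0.002 0 0 0 -0.4; 0 0 -0.03 0 0 0 -0.4; 0 0 -0.08 0 0 0 -0.4; 0 0 -0.13 0 0 0 -0.4"
}}

```text
clock: 10.55
tool_pos: [0.4908, -0.4109, 0.1515]
orientation: [-179.9, 0.0, -4.2]
force: [1.3, -0.1, 0.2]
opening: 0.026
```

```bash
python3 - <<'E'
from h import *
import meas
s=snapshot("wrist"); save(s,"w4")
P,uv=cloud(s);C=s["img"][uv[:,1],uv[:,0]].astype(int)
m=meas.near(P,[.475,-.41],.09)&(C[:,0]>90)&(C[:,1]<60);print(m.sum(),P[m].min(0),P[m].max(0))
print(tool()[2]["opening"])
to([.6117,-.0066,.30],2.8)
E
```

```text
885 [ 0.47446089 -0.42565523  0.00119645] [ 0.5013754  -0.39573785  0.05444103]
0.026003780640462534
shift [ 0.0894 -0.4134 -0.1413] rot [-0.17 -0.57 83.05] j [-2.250e+01  2.010e+01 -9.200e+00  1.000e-01 -6.020e+01  1.084e+02]
```

View pics/w4.png

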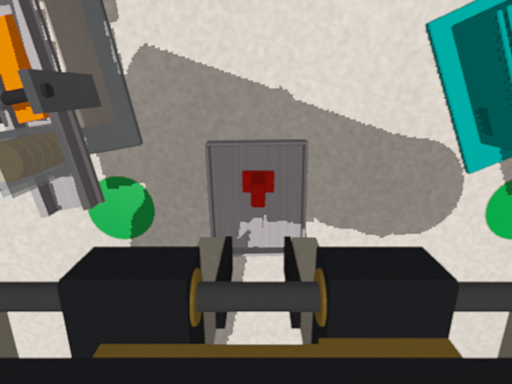

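Call:
{"api": "jog_arm", "payload": {
  "targets": "0 0 -0.06 0 0 5 -0.2; 0 -0.02 -0.11 0 0 14 0; 0.015 -0.07 -0.14 0 0 24 0; 0.03 -0.13 -0.14 0 0 34 0; 0.045 -0.19 -0.14 0 0 44 0; 0.06 -0.25 -0.14 0 0 54 0; 0.07 -0.31 -0.14 0 0 64 0; 0.08 -0.37 -0.14 0 0 74 0"
}}

```text
clock: 11.6
tool_pos: [0.5976, -0.0552, 0.2988]
orientation: [-179.6, -0.4, -78.1]
force: [0.4, -0.1, 0.3]
opening: 0.044
```

```bash
python3 - <<'E'
from h import *
to([.6117,-.0066,.20],2.8)
E
```

```text
shift [-0.0453 -0.023   0.0987] rot [-0.46 -0.33  9.11] j [ 13.6  11.1  -3.1   0.4 -75.4  -1.8]
```

Call:
{"api": "jog_arm", "payload": {
  "targets": "-0.025 -0.012 0.03 0 0 5 0; -0.045 -0.023 0.07 -0.4 -0.3 9.1 0; -0.045 -0.023 0.12 -0.4 -0.3 9.1 0; -0.045 -0.023 0.16 -0.4 -0.3 9.1 0; -0.045 -0.023 0.19 -0.4 -0.3 9.1 0; -0.045 -0.023 0.205 -0.4 -0.3 9.1 0; -0.045 -0.023 0.208 -0.4 -0.3 9.1 0; -0.045 -0.023 0.208 -0.4 -0.3 9.1 -1"
}}

```text
clock: 12.6
tool_pos: [0.6134, -0.0073, 0.0917]
orientation: [-179.9, -0.0, -87.2]
force: [-2.1, 0.0, 0.1]
opening: 0.0382
```

Call:
{"api": "jog_arm", "payload": {
  "targets": "0 0 0 0 0 0 -1; 0 0 0 0 0 0 -1; 0 0 0 0 0 0 -1; 0 0 0 0 0 0 -1; 0 0 0 0 0 0 -1; 0 0 0 0 0 0 -1; 0 0 -0.005 0 0 0 -1; 0 0 -0.01 0 0 0 -1"
}}

```text
clock: 13.6
tool_pos: [0.613, -0.0073, 0.1016]
orientation: [-179.9, -0.0, -87.2]
force: [0.4, -0.4, -3.0]
opening: 0.0197
```

Call:
{"api": "jog_arm", "payload": {
  "targets": "0 0 -0.015 0 0 0 -1; 0 0 -0.03 0 0 0 -1; 0 0 -0.045 0 0 0 -1; 0 0 -0.06 0 0 0 -1; 0 0 -0.075 0 0 0 -1; 0 0 -0.09 0 0 0 -1; 0 0 -0.1 0 0 0 -1; 0 0 -0.1 0 0 0 -1"
}}

```text
clock: 14.6
tool_pos: [0.6132, -0.0072, 0.2025]
orientation: [-179.8, 0.0, -87.2]
force: [-0.4, 0.6, -4.1]
opening: 0.0197
```

```bash
python3 - <<'E'
from h import *
s=snapshot("scene"); save(s,"s5");s=snapshot("top"); save(s,"t5")
to([.44,.37,.21],2.8)
E
```

```text
shift [-0.3852  0.1539 -0.0091] rot [-0.06 -0.   -0.01] j [ 17.6  15.7  -9.7   0.  -64.5 -14.8]
```

View pics/s5.png

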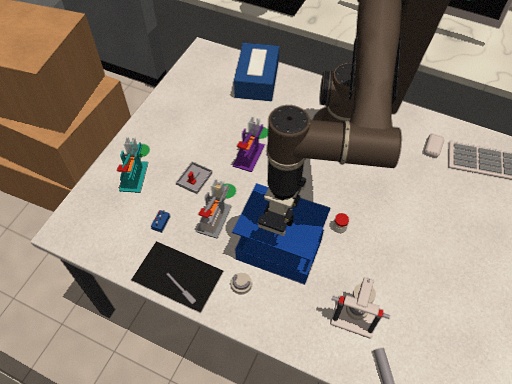

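View pics/t5.png

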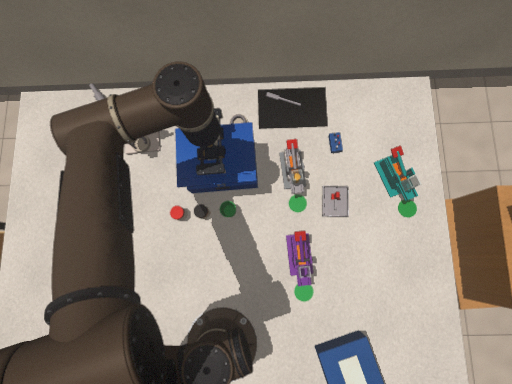

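Call:
{"api": "jog_arm", "payload": {
  "targets": "-0.01 0.035 -0.01 0 0 0 -1; -0.03 0.075 -0.01 0 0 0 -1; -0.065 0.11 -0.01 0 0 0 -1; -0.115 0.13 -0.01 0 0 0 -1; -0.165 0.145 -0.01 0 0 0 -1; -0.215 0.154 -0.01 0 0 0 -1; -0.265 0.154 -0.01 0 0 0 -1; -0.315 0.154 -0.01 0 0 0 -1"
}}

```text
clock: 15.7
tool_pos: [0.4426, 0.3013, 0.2105]
orientation: [-180.0, -0.0, -87.2]
force: [0.5, 0.5, -4.4]
opening: 0.02
```

```bash
python3 - <<'E'
from h import *
to([.44,.37,.06],2.8)
E
```

```text
shift [-0.0688 -0.0007  0.1505] rot [-0.04 -0.03  0.02] j [ 55.3   8.1 -18.3   0.1 -63.6 -52.5]
```

```bash
python3 - <<'E'
from h import *
to([.44,.37,.06],2.8); o=tool()[2]; print(o["clock"],o["tool_pos"],o["opening"])
E
```

```text
shift [-0.0688 -0.0007  0.1505] rot [-0.04 -0.03  0.02] j [ 55.3   8.1 -18.3   0.1 -63.6 -52.5]
15.7 [0.44261708 0.30128915 0.21049543] 0.01999298948313744
```

Call:
{"api": "jog_arm", "payload": {
  "targets": "-0.035 0 0.02 0 0 0 -1; -0.065 0 0.05 0 0 0 -1; -0.069 0 0.085 0 0 0 -1; -0.069 0 0.12 0 0 0 -1; -0.069 0 0.15 0 0 0 -1; -0.069 0 0.17 0 0 0 -1; -0.069 0 0.18 0 0 0 -1; -0.069 0 0.184 0 0 0 -1"
}}

```text
clock: 16.7
tool_pos: [0.4393, 0.3699, 0.0259]
orientation: [-180.0, -0.1, -87.2]
force: [-0.2, 0.6, -3.1]
opening: 0.0196
```

Call:
{"api": "jog_arm", "payload": {
  "targets": "0 0 0.002 0 0 0 -1; 0 0 0.004 0 0 0 -1; 0 0 0.004 0 0 0 -1; 0 0 0.004 0 0 0 0; 0 0 0.004 0 0 0 0; 0 0 0.004 0 0 0 0; 0 0 -0.02 0 0 0 0; 0 0 -0.06 0 0 0 0"
}}

```text
clock: 17.7
tool_pos: [0.4387, 0.3691, 0.0853]
orientation: [179.9, -0.2, -87.2]
force: [-0.1, 0.0, 0.9]
opening: 0.0438
```

```bash
python3 - <<'E'
from h import *
import meas
s=snapshot("scene"); save(s,"s6")
P,uv=cloud(s)
m=meas.near(P,[.44,.37],.17)&(abs(P[:,2]-.014)<.008)
q=P[m]; A=np.c_[q[:,:2],np.ones(len(q))]; print(m.sum(),meas.rect(q),q[:,2].mean(),np.linalg.lstsq(A,q[:,2],rcond=None)[0])
E
```

```text
3212 (array([446.2, 369.2]), array([313.5, 327.9]), 35.12) 0.013600072678358024 [-0.00250842  0.00022127  0.01464976]
```

View pics/s6.png

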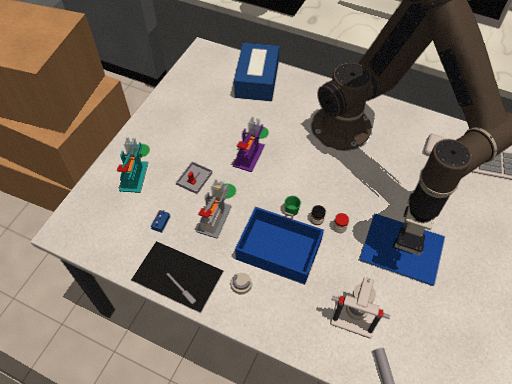

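```bash
python3 - <<'E'
from h import *
to([.43,-.03,.25],96.1)
E
```

```text
shift [ 0.4004  0.0307 -0.1593] rot [-0.1   0.31 86.8 ] j [ 59.7  18.3 -22.1   0.2 -49.3 -56.9]
```

Call:
{"api": "jog_arm", "payload": {
  "targets": "0 0 -0.05 0 0 8 0; 0.04 0.003 -0.1 0 0 18 0.64; 0.09 0.007 -0.14 0 0 28 0.64; 0.14 0.011 -0.159 0 0 38 0.64; 0.19 0.015 -0.159 0 0 48 0.64; 0.24 0.019 -0.159 0 0 58 0.64; 0.3 0.023 -0.159 0 0 68 0.64; 0.36 0.027 -0.159 0 0 78 0.64"
}}

```text
clock: 18.75
tool_pos: [0.4312, 0.009, 0.2502]
orientation: [179.9, 0.4, -165.4]
force: [2.1, -0.7, -0.6]
opening: 0.0717
```

```bash
python3 - <<'E'
from h import *
to([.43,-.03,.25],96.1)
E
```

```text
shift [ 0.011  -0.0374  0.0001] rot [0.12 0.36 8.52] j [  27.6   -4.5  -26.1   -0.   -68.1 -103. ]
```

Call:
{"api": "jog_arm", "payload": {
  "targets": "0.005 -0.02 0 0 0 4 0.64; 0.011 -0.037 0 0.1 0.3 8.5 0.64; 0.011 -0.037 0 0.1 0.3 8.5 0.64; 0.011 -0.037 0 0.1 0.3 8.5 0.64; 0.011 -0.037 0 0.1 0.3 8.5 0.64; 0.011 -0.037 0 0.1 0.3 8.5 0.64; 0.011 -0.037 0 0.1 0.3 8.5 0.64; 0.011 -0.037 0 0.1 0.3 8.5 0.64"
}}

```text
clock: 19.75
tool_pos: [0.43, -0.0295, 0.25]
orientation: [180.0, 0.1, -173.9]
force: [-0.2, 0.0, 0.2]
opening: 0.0716
```

```bash
python3 - <<'E'
from h import *
import meas
s=snapshot("wrist"); save(s,"w7")
P,uv=cloud(s);C=s["img"][uv[:,1],uv[:,0]].astype(int)
for n,c in(("jar1",[.444,.147]),("jar3",[.448,.0635]),("cup",[.4515,-.03])):
    m=meas.near(P,c,.045)&(P[:,2]>.050)&(P[:,2]<.065);print(n,m.sum(),meas.rect(P[m]),P[m].mean(0).round(4))
m=meas.near(P,[.47,-.27],.06)&(C[:,1]>C[:,0]+40)&(abs(P[:,2])<.01);print(" mark",m.sum(),meas.rect(P[m]))
m=meas.near(P,[.61,-.007],.17)&(abs(P[:,2]-.076)<.006);print("crate",m.sum(),meas.rect(P[m]))
s=snapshot("top");save(s,"t7")
P,uv=cloud(s)
m=meas.near(P,[.61,-.007],.17)&(abs(P[:,2]-.076)<.006);print("crate",m.sum(),meas.rect(P[m]))
to([.4515,-.03,.1],96.1)
E
```

```text
jar1 1490 (array([441.9, 148.6]), array([46.2, 47.5]), 12.54) [0.4413 0.1472 0.0568]
jar3 1473 (array([445.3,  65.9]), array([46.9, 46.6]), 77.27) [0.4445 0.0651 0.057 ]
cup 496 (array([449.8, -28.4]), array([56.5, 56.4]), 50.51) [ 0.451  -0.0284  0.0537]
 mark 2069 (array([ 470.5, -274.9]), array([64. , 64.5]), 15.67)
crate 1368 (array([583.6, -17.3]), array([136.4, 244.5]), 10.68)
crate 285 (array([614. ,  -9.1]), array([176.8, 243. ]), 3.23)
shift [-0.0212 -0.0028  0.1501] rot [0.02 0.05 0.04] j [  22.5   -4.3  -25.9   -0.   -68.4 -106.3]
```

View pics/w7.png

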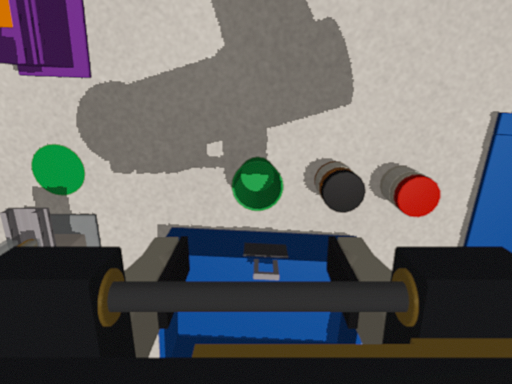

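Call:
{"api": "jog_arm", "payload": {
  "targets": "-0.02 -0.001 0.03 0 0 0 0.64; -0.02 -0.001 0.075 0 0 0 0.64; -0.02 -0.001 0.12 0 0 0 0.64; -0.02 -0.001 0.165 0 0 0 0.64; -0.02 -0.001 0.2 0 0 0 0.64; -0.02 -0.001 0.215 0 0 0 0.64; -0.02 -0.001 0.22 0 0 0 0.64; -0.02 -0.001 0.22 0 0 0 -1"
}}

```text
clock: 20.85
tool_pos: [0.4504, -0.0283, 0.0302]
orientation: [180.0, 0.1, -173.9]
force: [-0.2, -0.5, -0.0]
opening: 0.0665
```

Call:
{"api": "jog_arm", "payload": {
  "targets": "0 0 0 0 0 0 -1; 0 0 0 0 0 0 -1; 0 0 0 0 0 0 -1; 0 0 0 0 0 0 -1; 0 0 0 0 0 0 -1; 0 0 -0.01 0 0 0 -1; 0 0 -0.03 0 0 0 -1; 0 0 -0.05 0 0 0 -1"
}}

```text
clock: 21.85
tool_pos: [0.45, -0.0284, 0.0811]
orientation: [180.0, 0.0, -173.9]
force: [-0.5, 0.4, -0.9]
opening: 0.0566
```

```bash
python3 - <<'E'
from h import *
s=snapshot("wrist"); save(s,"w8")
# dispenser yaw 6.1, approach point 30 mm farther out than the mark
a=np.radians(6.1); ex=np.array([np.cos(a),np.sin(a)]); m=np.array([.4703,-.2752])
A=m-.03*ex; print(A)
to([*A,.08],96.1)
E
```

```text
[ 0.44046986 -0.27838792]
shift [ 0.0379 -0.2477  0.0032] rot [0.03 0.23 0.07] j [  21.6    8.1  -37.7    0.   -43.9 -105.4]
```

View pics/w8.png

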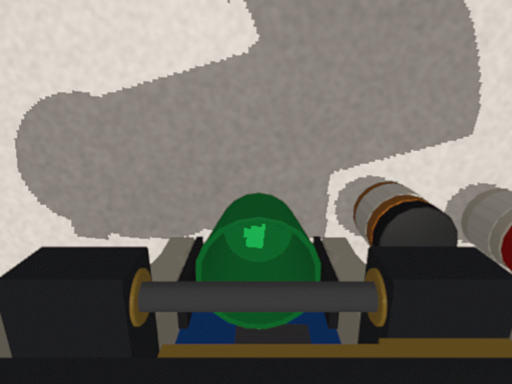

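Call:
{"api": "jog_arm", "payload": {
  "targets": "0.008 -0.035 0 0 0 0 -1; 0.016 -0.07 0 0 0 0 -1; 0.024 -0.105 0 0 0 0 -1; 0.032 -0.145 0 0 0 0 -1; 0.038 -0.185 0 0 0 0 -1; 0.038 -0.22 0 0 0.2 0 -1; 0.038 -0.247 0 0 0.2 0 -1; 0.038 -0.247 0 0 0.2 0 -1"
}}

```text
clock: 22.9
tool_pos: [0.4401, -0.2791, 0.0831]
orientation: [180.0, 0.0, -174.0]
force: [-0.7, 0.1, -0.7]
opening: 0.0562
```

```bash
python3 - <<'E'
from h import *
import meas
to([.4405,-.2784,.031],96.1)
s=snapshot("wrist"); save(s,"w9")
P,uv=cloud(s);C=s["img"][uv[:,1],uv[:,0]].astype(int)
s=snapshot("top"); save(s,"t9")
E
```

```text
shift [-0.0005  0.0007  0.0521] rot [ 0.04  0.01 -0.07] j [-10.8  14.4 -29.3  -0.1 -46.3 -73.1]
```

View pics/w9.png

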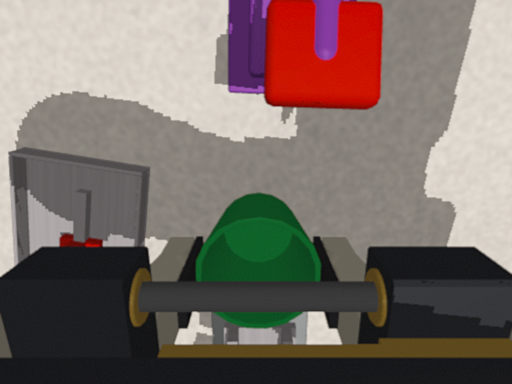

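View pics/t9.png

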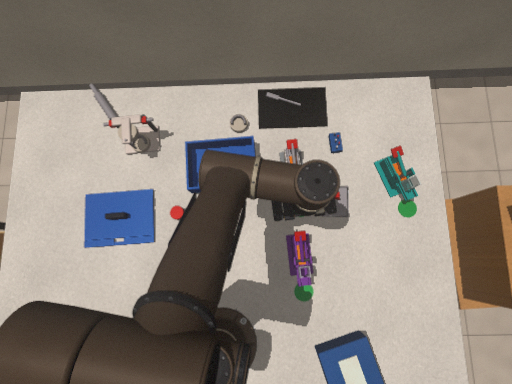

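Call:
{"api": "jog_arm", "payload": {
  "targets": "0 0 0.02 0 0 0 -1; 0 0 0.04 0 0 0 -1; 0 0 0.0515 0 0 0 -1; 0 0 0.0515 0 0 0 -1; -0.01 0 0.0515 0 0 0 -1; -0.02 0 0.0515 0 0 0 -1; -0.03 0 0.0515 0 0 0 -1; -0.03 0 0.0515 0 0 0 -1"
}}

```text
clock: 24.0
tool_pos: [0.4706, -0.2744, 0.0316]
orientation: [180.0, 0.0, -173.9]
force: [0.6, 1.0, -0.4]
opening: 0.056
```

```bash
python3 - <<'E'
from h import *
import meas
to([.4703,-.2752,.031],96.1)
s=snapshot("scene"); 
cv2.imwrite("pics/s10.png",cv2.resize(cv2.cvtColor(s["img"],4)[140:260,150:310],(800,600),interpolation=2))
E
```

```text
shift [ 0.0004 -0.0008  0.0006] rot [0.04 0.03 0.04] j [ -9.7  20.4 -29.2  -0.1 -40.4 -74.1]
```

View pics/s10.png

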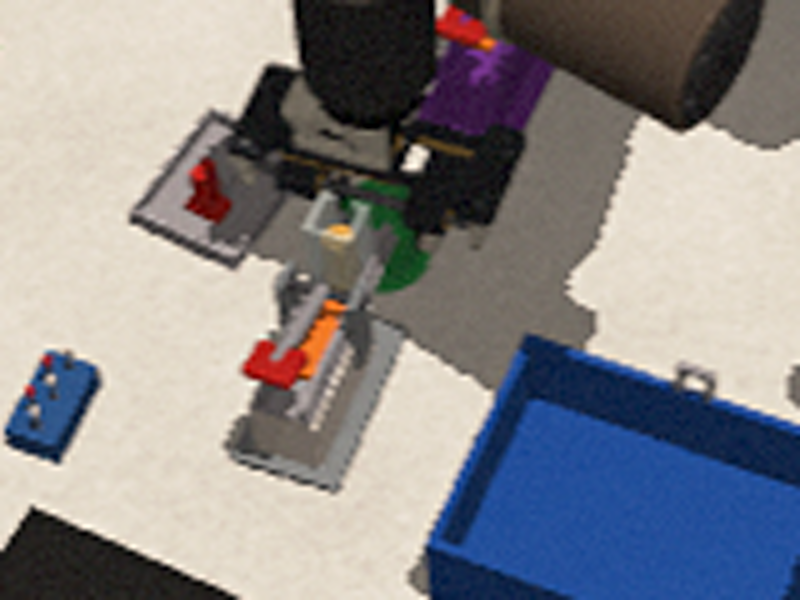

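Call:
{"api": "jog_arm", "payload": {
  "targets": "0 0 0.001 0 0 0 -1; 0 0 0.001 0 0 0 0.64; 0 0 0.001 0 0 0 0.64; 0 0 0.001 0 0 0 0.64; 0 0 -0.03 0 0 0 0.64; 0.005 0 -0.07 0 0 0 0.64; 0.01 0 -0.12 0 0 0 0.64; 0.01 0 -0.18 0 0 0 0.64"
}}

```text
clock: 25.05
tool_pos: [0.4589, -0.2753, 0.2126]
orientation: [179.9, -0.1, -173.9]
force: [2.2, -0.0, 0.1]
opening: 0.0717
```

```bash
python3 - <<'E'
from h import *
import meas
s=snapshot("wrist"); save(s,"w11")
P,uv=cloud(s)
m=meas.near(P,[.468,-.2755],.045)&(P[:,2]>.048)&(P[:,2]<.058)&(P[:,0]<.4951);print("cup",m.sum(),meas.rect(P[m]))
from scipy.optimize import least_squares
q=P[m][:,:2]; r=least_squares(lambda p:np.hypot(*(q-p[:2]).T)-p[2],[.47,-.275,.028],loss="soft_l1",f_scale=.001); print(r.x)
C=s["img"][uv[:,1],uv[:,0]].astype(int)
m=meas.near(P,[.47,-.27],.06)&(C[:,1]>C[:,0]+40)&(abs(P[:,2])<.01); q=P[m][:,:2]
print("mark",m.sum(),meas.rect(P[m]))
to([.6555,-.2555,.25],6)
to([.6555,-.2555,.25],96)
E
```

```text
cup 660 (array([ 467.3, -274.9]), array([55.4, 57.1]), 0.14)
[ 0.46768743 -0.27502522  0.02673061]
mark 1477 (array([ 464.1, -274.4]), array([58.6, 51.1]), 62.46)
shift [-0.1943  0.0008 -0.0263] rot [ -0.63   0.18 -89.8 ] j [-10.    7.6 -17.4   0.1 -64.5 -73.8]
shift [-0.1943  0.0008 -0.0263] rot [-0.29  0.52  0.2 ] j [-10.    7.6 -17.4   0.1 -64.5 -73.8]
```

View pics/w11.png

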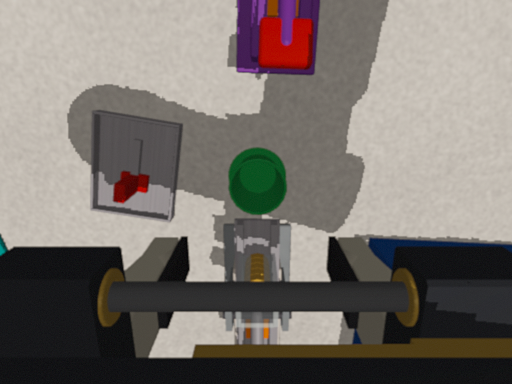

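Call:
{"api": "jog_arm", "payload": {
  "targets": "-0.02 0 -0.04 0 0 0 -1; -0.05 0.001 -0.04 0 0 0 -1; -0.09 0.001 -0.04 0 0 0 -1; -0.13 0.001 -0.04 0 0 0 -1; -0.17 0.001 -0.04 0 0 0 -1; -0.191 0.001 -0.02 -0.3 0.5 0 -1; -0.191 0.001 0 -0.3 0.5 0 -1; -0.191 0.001 0.03 -0.3 0.5 0 -1"
}}

```text
clock: 26.1
tool_pos: [0.6534, -0.2559, 0.1931]
orientation: [-180.0, 0.1, -173.8]
force: [0.7, 0.3, 0.1]
opening: 0.0012
```

```bash
python3 - <<'E'
from h import *
import meas
to([.652,-.256,.15],96)
print(tool()[2]["opening"])
s=snapshot("scene"); 
cv2.imwrite("pics/s12.png",cv2.resize(cv2.cvtColor(s["img"],4)[140:260,150:310],(800,600),interpolation=2))
E
```

```text
shift [0.0014 0.0001 0.0431] rot [-0.01  0.06  0.21] j [ -5.5  24.1   1.7  -0.  -67.5 -78.3]
0.0012195911920377031
```

View pics/s12.png

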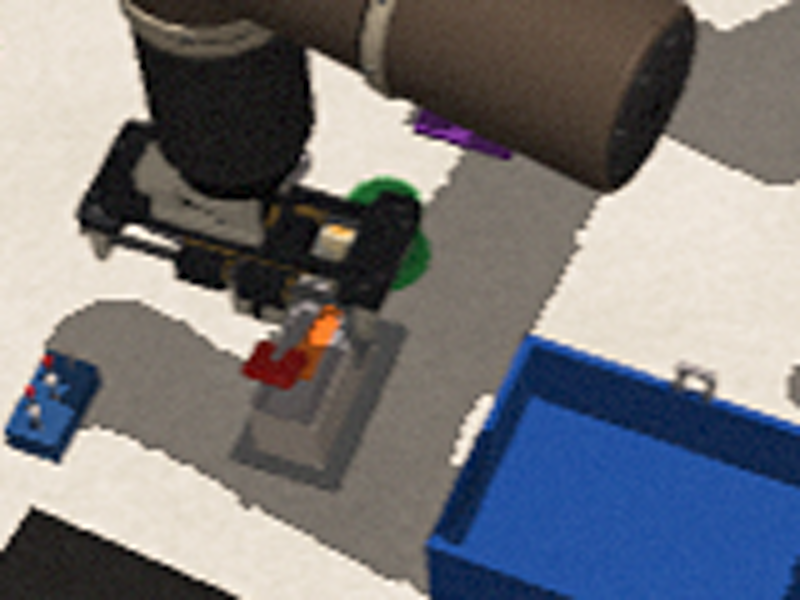

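Call:
{"api": "jog_arm", "payload": {
  "targets": "0.001 0 0.04 0 0 0 -1; 0.001 0 0.06 0 0 0 -1; 0.001 0 0.075 0 0 0 -1; 0.001 0 0.088 0 0 0 -1; 0.001 0 0.098 0 0 0 -1; 0.001 0 0.104 0 0 0 -1; 0.001 0 0.107 0 0 0 -1; 0.001 0 0.107 0 0 0 -1"
}}

```text
clock: 27.15
tool_pos: [0.652, -0.2549, 0.0883]
orientation: [180.0, 0.1, -173.7]
force: [-9.4, 8.9, 35.9]
opening: 0.0003
```

Call:
{"api": "jog_arm", "payload": {
  "targets": "0 0 -0.01 0 0 0 -1; 0 0 -0.025 0 0 0 -1; 0 0 -0.04 0 0 0 -1; 0 0 -0.055 0 0 0 -1; 0 0 -0.065 0 0 0 -1; 0 0 -0.07 0 0 0 -1; 0 0 -0.07 0 0 0 -1; 0 0 -0.07 0 0 0 -1"
}}

```text
clock: 28.15
tool_pos: [0.6516, -0.2548, 0.1576]
orientation: [180.0, 0.0, -173.7]
force: [1.1, 0.4, 0.1]
opening: 0.0003
```

```bash
python3 - <<'E'
from h import *
import meas
to([.652,-.256,.15],96)
s=snapshot("scene"); 
cv2.imwrite("pics/s13.png",cv2.resize(cv2.cvtColor(s["img"],4)[140:260,150:310],(800,600),interpolation=2))
s=snapshot("top");P,uv=cloud(s);C=s["img"][uv[:,1],uv[:,0]].astype(int)
cv2.imwrite("pics/t13.png",cv2.resize(cv2.cvtColor(s["img"],4)[120:240,240:360],(600,600),interpolation=2))
E
```

```text
shift [-0.0003 -0.0013  0.0076] rot [0.02 0.02 0.29] j [ -5.5  25.4  -1.1  -0.  -63.5 -78.2]
```

View pics/t13.png

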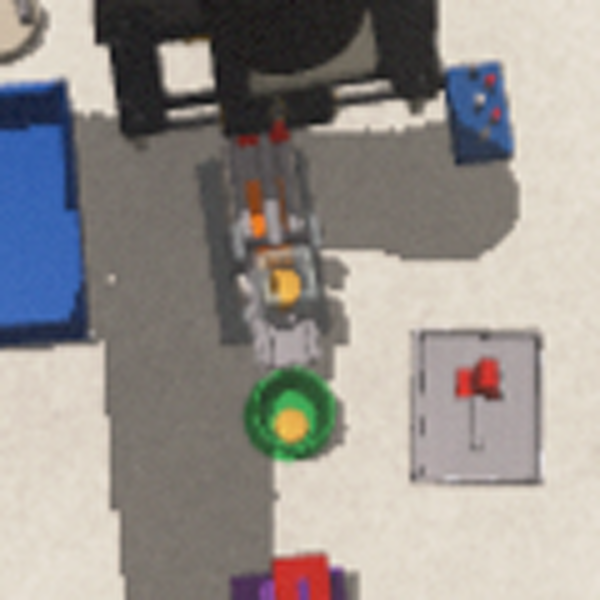

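View pics/s13.png

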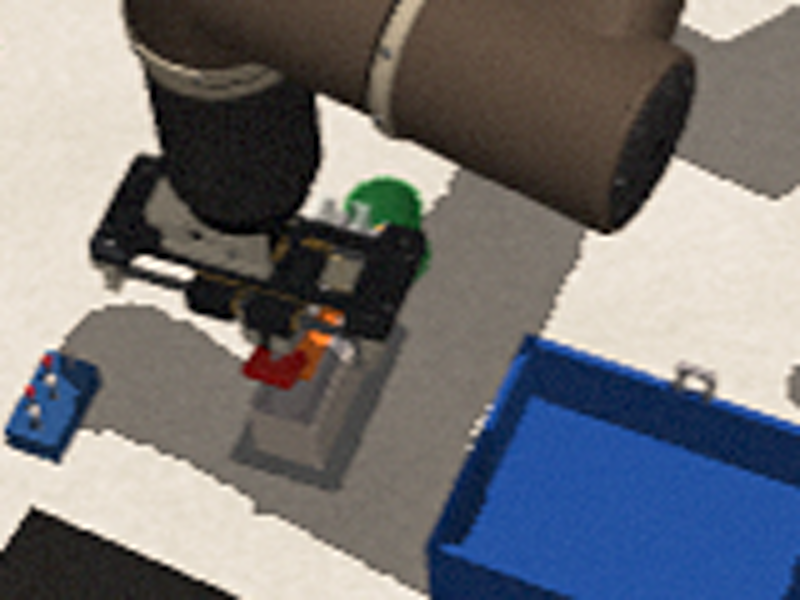

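Call:
{"api": "jog_arm", "payload": {
  "targets": "0 0 0.02 0 0 0 -1; 0 0 0.035 0 0 0 -1; 0 0 0.048 0 0 0 -1; 0 0 0.058 0 0 0 -1; 0 0 0.065 0 0 0 -1; 0 0 0.0695 0 0 0 -1; 0 0 0.0695 0 0 0 -1; 0 0 0.0695 0 0 0 -1"
}}

```text
clock: 29.25
tool_pos: [0.6543, -0.2549, 0.09]
orientation: [-179.9, 0.3, -173.6]
force: [2.8, 1.7, 6.9]
opening: 0.0001
```

Call:
{"api": "jog_arm", "payload": {
  "targets": "0 0 -0.01 0 0 0 -1; 0 0 -0.025 0 0 0 -1; 0 0 -0.04 0 0 0 -1; 0 0 -0.055 0 0 0 -1; 0 0 -0.065 0 0 0 -1; 0 0 -0.07 0 0 0 -1; 0 0 -0.07 0 0 0 -1; 0 0 -0.07 0 0 0 -1"
}}

```text
clock: 30.25
tool_pos: [0.6536, -0.2547, 0.1593]
orientation: [-179.9, 0.3, -173.6]
force: [0.3, 0.1, 0.4]
opening: 0.0006
```

```bash
python3 - <<'E'
from h import *
s=snapshot("top")
cv2.imwrite("pics/t14.png",cv2.resize(cv2.cvtColor(s["img"],4)[160:220,265:325],(600,600),interpolation=2))
E
```

```text
(no output)
```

View pics/t14.png

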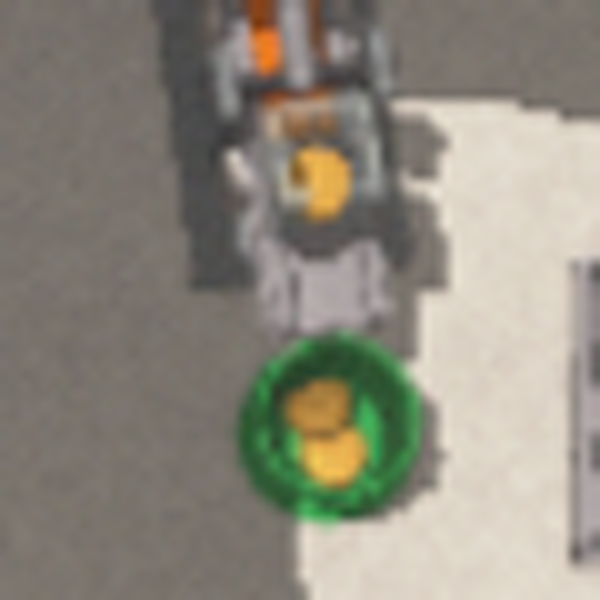

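Two discs are in the cup, at (320,405) and (333,455).

Call:
{"api": "jog_arm", "payload": {
  "targets": "0 0 0.02 0 0 0 -1; 0 0 0.035 0 0 0 -1; 0 0 0.048 0 0 0 -1; 0 0 0.058 0 0 0 -1; 0 0 0.066 0 0 0 -1; 0 0 0.0715 0 0 0 -1; 0 0 0.072 0 0 0 -1; 0 0 0.072 0 0 0 -1"
}}

```text
clock: 31.3
tool_pos: [0.6561, -0.2547, 0.0888]
orientation: [-179.9, 0.5, -173.6]
force: [1.7, 2.6, 7.6]
opening: 0.0003
```

Call:
{"api": "jog_arm", "payload": {
  "targets": "0 0 -0.01 0 0 0 -1; 0 0 -0.025 0 0 0 -1; 0 0 -0.04 0 0 0 -1; 0 0 -0.055 0 0 0 -1; 0 0 -0.075 0 0 0 -1; 0 0 -0.1 0 0 0 -1; 0 0 -0.14 0 0 0 -1; 0 0 -0.17 0 0 0 -1"
}}

```text
clock: 32.3
tool_pos: [0.6543, -0.2546, 0.2605]
orientation: [-179.9, 0.5, -173.6]
force: [0.3, 0.3, -0.3]
opening: 0.0006
```

```bash
python3 - <<'E'
from h import *
s=snapshot("top"); save(s,"t15f")
cv2.imwrite("pics/t15.png",cv2.resize(cv2.cvtColor(s["img"],4)[160:220,265:325],(600,600),interpolation=2))
to([.4589,-.2753,.22],96.1)
E
```

```text
shift [0.1983 0.0024 0.0425] rot [-0.3   0.77  0.34] j [ -5.4  21.7   7.3   0.1 -74.8 -78.2]
```

View pics/t15.png

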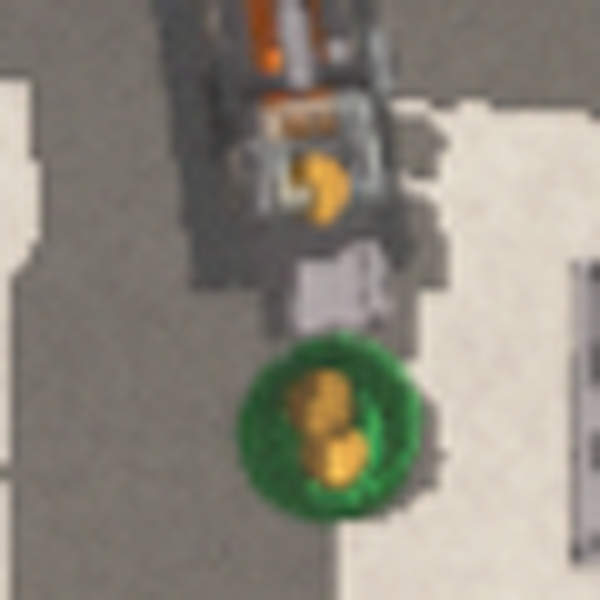

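Call:
{"api": "jog_arm", "payload": {
  "targets": "0.03 0 0 0 0.4 0 0; 0.07 0.001 0 -0.3 0.7 0.3 0.64; 0.11 0.002 0 -0.3 0.7 0.3 0.64; 0.15 0.002 0.01 -0.3 0.7 0.3 0.64; 0.18 0.002 0.02 -0.3 0.7 0.3 0.64; 0.198 0.002 0.035 -0.3 0.7 0.3 0.64; 0.198 0.002 0.042 -0.3 0.7 0.3 0.64; 0.198 0.002 0.042 -0.3 0.7 0.3 0.64"
}}

```text
clock: 33.35
tool_pos: [0.4594, -0.2757, 0.2203]
orientation: [180.0, 0.0, -173.9]
force: [0.0, -0.3, -1.1]
opening: 0.0706
```

```bash
python3 - <<'E'
from h import *
s=snapshot("wrist")
cv2.imwrite("pics/w16.png",cv2.resize(cv2.cvtColor(s["img"],4)[120:320,160:360],(600,600),interpolation=2))
P,uv=cloud(s)
import meas
C=s["img"][uv[:,1],uv[:,0]].astype(int)
m=meas.near(P,[.468,-.275],.03)&(C[:,0]>C[:,2]+40)&(P[:,2]<.06);print(m.sum(),np.histogram(P[m,2],bins=np.arange(0,.06,.003)))
o=tool()[2];print(o["tool_pos"],o["orientation"])
E
```

```text
714 (array([  4,   4,   4,  18, 265,  10,  27,  43,  15,  33,  61, 102,  93,
        33,   0,   0,   0,   1,   1]), array([0.   , 0.003, 0.006, 0.009, 0.012, 0.015, 0.018, 0.021, 0.024,
       0.027, 0.03 , 0.033, 0.036, 0.039, 0.042, 0.045, 0.048, 0.051,
       0.054, 0.057]))
[ 0.45985452 -0.27570762  0.22059479] [-1.79996993e+02  5.57028953e-02 -1.73856223e+02]
```

View pics/w16.png

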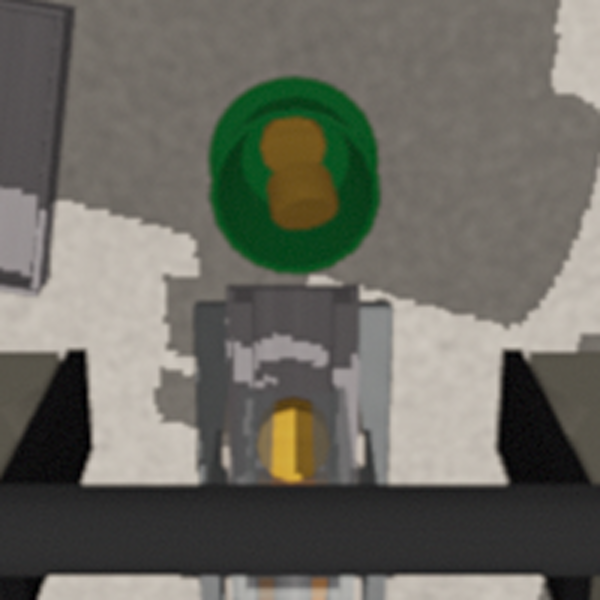

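```bash
python3 - <<'E'
from h import *
import meas
for cam in("top","wrist","scene"):
    s=snapshot(cam);P,uv=cloud(s);C=s["img"][uv[:,1],uv[:,0]].astype(int)
    m=meas.near(P,[.5425,-.2675],.014)&(C[:,0]>C[:,2]+50)
    print(cam,m.sum(),np.sort(P[m,2]).round(3)[-60::3])
    m=meas.near(P,[.652,-.256],.03)&(C[:,0]>110)&(C[:,1]<70);print("pad",m.sum(),P[m].mean(0) if m.sum() else 0)
E
```

```text
top 0 []
pad 0 0
wrist 366 [0.094 0.094 0.094 0.094 0.094 0.094 0.094 0.094 0.094 0.094 0.094 0.094
 0.095 0.095 0.095 0.095 0.095 0.095 0.096 0.142]
pad 8 [ 0.62637056 -0.26833162  0.07584803]
scene 0 []
pad 73 [ 0.65655146 -0.25357812  0.13090708]
```

```bash
python3 - <<'E'
from h import *
import meas
s=snapshot("wrist");P,uv=cloud(s);C=s["img"][uv[:,1],uv[:,0]].astype(int)
m=meas.near(P,[.5425,-.2675],.014)&(C[:,0]>C[:,2]+50)
print(np.histogram(P[m,2],bins=np.arange(.06,.15,.004)))
q=P[m&(P[:,2]>.09)&(P[:,2]<.1)]; print(len(q),q.mean(0),q.min(0),q.max(0))
# slide surface
a=np.radians(6.1);ex=np.array([np.cos(a),np.sin(a)]);ey=np.array([-ex[1],ex[0]]);O=np.array([.4703,-.2752])+.072*ex
l=np.c_[(P[:,:2]-O)@ex,(P[:,:2]-O)@ey]
m=(l[:,0]<-.022)&(l[:,0]>-.05)&(abs(l[:,1])<.025);print("slide",np.histogram(P[m,2],bins=np.arange(.056,.1,.003)))
m=(abs(l[:,0])<.025)&(abs(l[:,1])<.025)&(P[:,2]>.13);print("magtop",np.median(P[m,2]))
im=cv2.cvtColor(s["img"],4)[200:300,200:320];cv2.imwrite("pics/w17.png",cv2.resize(im,(720,600),interpolation=2))
E
```

```text
(array([  0,   0,   0,   0,  14,  10,  16, 178, 138,   1,   0,   0,   0,
         0,   1,   0,   0,   0,   0,   0,   2,   0]), array([0.06 , 0.064, 0.068, 0.072, 0.076, 0.08 , 0.084, 0.088, 0.092,
       0.096, 0.1  , 0.104, 0.108, 0.112, 0.116, 0.12 , 0.124, 0.128,
       0.132, 0.136, 0.14 , 0.144, 0.148]))
242 [ 0.54343725 -0.26761423  0.09250474] [ 0.53006712 -0.27458793  0.09001384] [ 0.55569238 -0.26048272  0.09609454]
slide (array([  2,   0,   1,  69, 682,  27,  26,  22, 279,   1,   0,   0,   0,
         0]), array([0.056, 0.059, 0.062, 0.065, 0.068, 0.071, 0.074, 0.077, 0.08 ,
       0.083, 0.086, 0.089, 0.092, 0.095, 0.098]))
magtop 0.1424231407878496
```

View pics/w17.png

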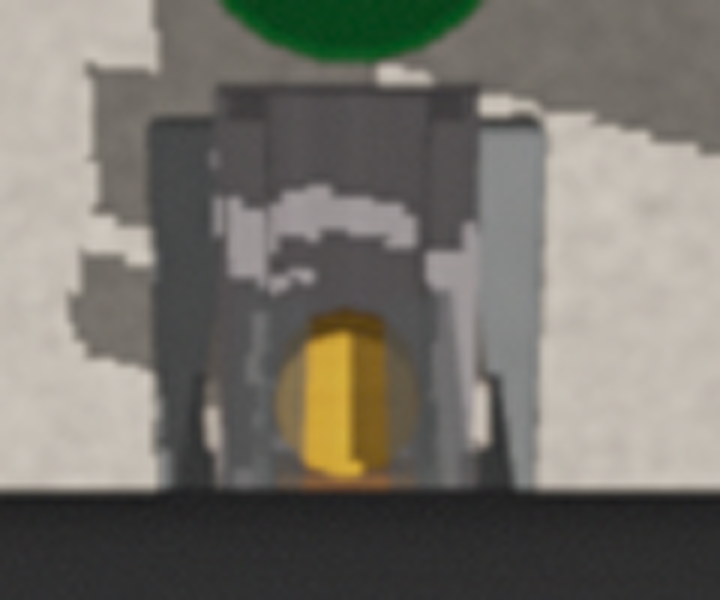

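```bash
python3 - <<'E'
from h import *
import meas
s=snapshot("scene");P,uv=cloud(s);C=s["img"][uv[:,1],uv[:,0]].astype(int)
m=meas.near(P,[.65,-.25],.07)&(C[:,0]>120)&(C[:,1]<70)&(P[:,2]>.10);print(m.sum(),P[m].mean(0).round(4))
s=snapshot("wrist");P,uv=cloud(s);C=s["img"][uv[:,1],uv[:,0]].astype(int)
m=meas.near(P,[.5425,-.2675],.014)&(C[:,0]>C[:,2]+50)&(P[:,2]>.085)&(P[:,2]<.1)
q=P[m];A=np.c_[q[:,:2]-q[:,:2].mean(0),np.ones(len(q))];print(np.linalg.lstsq(A,q[:,2],rcond=None)[0])
to([.4677,-.275,.08],96.1)
E
```

```text
71 [ 0.6574 -0.2535  0.1326]
[0.20936374 0.02543965 0.09151008]
shift [-0.0079 -0.0002  0.1406] rot [-0.    0.08  0.05] j [-10.    7.7 -17.4  -0.  -64.9 -73.8]
```

Call:
{"api": "jog_arm", "payload": {
  "targets": "-0.004 0 0.04 0 0 0 0.64; -0.008 0 0.08 0 0 0 0.64; -0.008 0 0.12 0 0 0 0.64; -0.008 0 0.15 0 0 0 0.64; -0.008 0 0.175 0 0 0 0.64; -0.008 0 0.189 0 0 0 0.64; -0.008 0 0.189 0 0 0 0.64; -0.008 0 0.189 0 0 0 -1"
}}

```text
clock: 34.7
tool_pos: [0.4686, -0.2749, 0.0325]
orientation: [-180.0, 0.1, -173.8]
force: [0.1, -0.7, -0.2]
opening: 0.0662
```

Call:
{"api": "jog_arm", "payload": {
  "targets": "0 0 0 0 0 0 -1; 0 0 0 0 0 0 -1; 0 0 0 0 0 0 -1; 0 0 0 0 0 0 -1; 0 0 0 0 0 0 -1; 0 0 0 0 0 0 -1; 0.006 0 0 0 0 0 -1; 0.012 0 -0.0005 0 0 0 -1"
}}

```text
clock: 35.7
tool_pos: [0.4612, -0.2767, 0.0352]
orientation: [-179.8, 0.6, -173.7]
force: [7.2, 4.7, 10.2]
opening: 0.0561
```

Call:
{"api": "jog_arm", "payload": {
  "targets": "0.006 0 -0.0005 0 0 0 -1; 0.012 0 -0.0005 0 0 0 -1; 0.02 0 -0.001 0 0 0 -1; 0.025 0 -0.005 0 0 0 -1; 0.025 0 -0.02 0 0 0 -1; 0.025 0 -0.05 0 0 0 -1; 0.025 0 -0.09 0 0 0 -1; 0.025 0 -0.13 0 0 0 -1"
}}

```text
clock: 36.7
tool_pos: [0.435, -0.2792, 0.1674]
orientation: [-179.8, 0.7, -173.7]
force: [0.7, -0.7, -1.9]
opening: 0.0557
```

```bash
python3 - <<'E'
from h import *
import meas
s=snapshot("wrist");save(s,"w18")
s=snapshot("top");save(s,"t18")
P,uv=cloud(s)
for n,c in(("jar1",[.444,.147]),("jar3",[.448,.0635])):
    m=meas.near(P,c,.06)&(P[:,2]>.050)&(P[:,2]<.07);print(n,m.sum(),m.sum() and meas.rect(P[m]))
m=meas.near(P,[.612,-.007],.17)&(abs(P[:,2]-.076)<.006);print("crate",m.sum(),meas.rect(P[m]))
E
```

```text
jar1 82 (array([447.1, 155.5]), array([25.4, 47. ]), 70.31)
jar3 0 0
crate 292 (array([613.9,  -8.7]), array([174.4, 244.5]), 3.67)
```

View pics/w18.png

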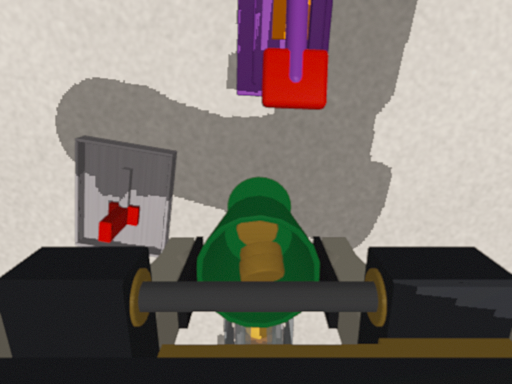

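View pics/t18.png

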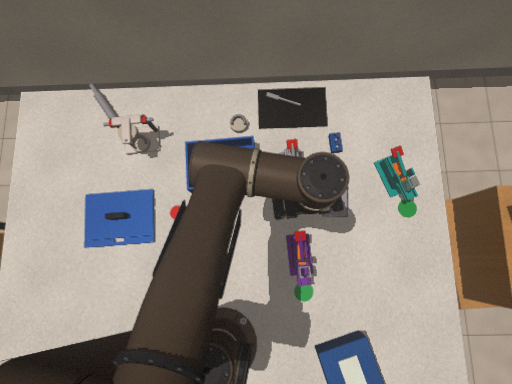

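```bash
python3 - <<'E'
from h import *
import meas
s=snapshot("wrist");P,uv=cloud(s);C=s["img"][uv[:,1],uv[:,0]].astype(int);p=tool()[0]
m=meas.near(P,p[:2],.04)&(C[:,1]>C[:,0]+25)&(P[:,2]<p[2]+.06)&(C[:,1]>C[:,2]+25)
q=P[m]; print(p,np.percentile(q[:,2],[50,90,95,98,99.5]), q.mean(0),meas.rect(q[q[:,2]>np.percentile(q[:,2],97)-.004]))
m=meas.near(P,p[:2],.03)&(C[:,0]>C[:,2]+40)&(C[:,0]>C[:,1]);print(m.sum(),(np.percentile(P[m,2],[1,20,50,80,99])-p[2]).round(4))
# crate target
a=np.radians(3);ex=np.array([np.cos(a),np.sin(a)]);ey=np.array([-ex[1],ex[0]]);O=np.array([.613,-.0075])
print(O-.025*ex, O+.04*ex-.052*ey, O+.04*ex+.052*ey)
to([*(O-.025*ex),.2],93)
E
```

```text
[ 0.43658278 -0.27961248  0.16832362] [0.16747823 0.19150378 0.19280056 0.19355707 0.19410301] [ 0.43991407 -0.28060421  0.14412411] (array([ 436.5, -281.4]), array([55.3, 57.7]), 72.39)
4148 [-0.0188 -0.0104  0.0067  0.0954  0.0973]
[ 0.58803426 -0.0088084 ] [ 0.65566665 -0.0573353 ] [0.65022371 0.04652217]
shift [-0.1806  0.2525 -0.0301] rot [-0.3   0.95  3.27] j [-10.9   8.  -24.4   0.  -56.6 -72.9]
```

Call:
{"api": "jog_arm", "payload": {
  "targets": "0 0.02 -0.02 0 0 0 -1; 0 0.06 -0.03 0 0.4 1 -1; -0.005 0.1 -0.03 0 0.9 2 -1; -0.03 0.14 -0.03 0 0.9 3.2 -1; -0.065 0.18 -0.03 0 0.9 3.2 -1; -0.105 0.215 -0.03 0 0.9 3.2 -1; -0.145 0.24 -0.03 0 0.9 3.2 -1; -0.18 0.252 -0.03 -0.3 0.9 3.2 -1"
}}

```text
clock: 37.85
tool_pos: [0.5882, -0.0075, 0.1991]
orientation: [180.0, -0.0, -176.8]
force: [-0.1, -0.3, -2.1]
opening: 0.0562
```

```bash
python3 - <<'E'
from h import *
s=snapshot("wrist");save(s,"w19")
to([.588,-.0088,.037],93)
s=snapshot("top");save(s,"t19")
E
```

```text
shift [ 0.0043 -0.002   0.1617] rot [-0.01  0.07  0.2 ] j [  18.3   13.9  -12.5    0.   -63.5 -105.1]
```

View pics/w19.png

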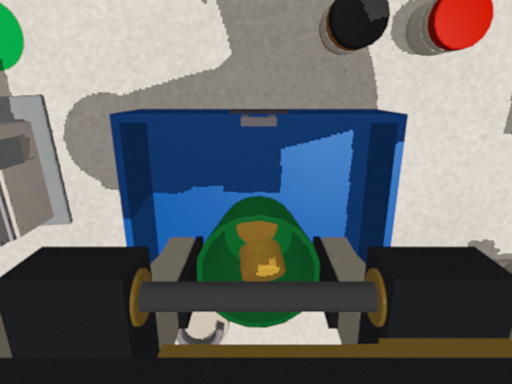

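Call:
{"api": "jog_arm", "payload": {
  "targets": "0.003 -0.001 0.03 0 0 0 -1; 0.003 -0.001 0.06 0 0 0 -1; 0.003 -0.001 0.09 0 0 0 -1; 0.003 -0.001 0.12 0 0 0 -1; 0.003 -0.001 0.145 0 0 0 -1; 0.003 -0.001 0.157 0 0 0 -1; 0.003 -0.001 0.161 0 0 0 -1; 0.003 -0.001 0.161 0 0 0 -1"
}}

```text
clock: 38.95
tool_pos: [0.5871, -0.0093, 0.0398]
orientation: [-179.9, 0.1, -176.8]
force: [-5.6, -1.0, 15.1]
opening: 0.0559
```

Call:
{"api": "jog_arm", "payload": {
  "targets": "0 0 0.001 0 0 0 -1; 0 0 0.001 0 0 0 0.64; 0 0 0.001 0 0 0 0.64; 0 0 0.001 0 0 0 0.64; 0 0 -0.02 0 0 0 0.64; 0 0 -0.06 0 0 0 0.64; 0 0 -0.11 0 0 0 0.64; 0 0 -0.16 0 0 0 0.64"
}}

```text
clock: 39.95
tool_pos: [0.5866, -0.0092, 0.2011]
orientation: [-179.9, 0.0, -176.8]
force: [0.7, 0.4, -0.3]
opening: 0.0718
```

```bash
python3 - <<'E'
from h import *
import meas
s=snapshot("wrist");save(s,"w20");P,uv=cloud(s)
for n,c in(("jar1",[.444,.147]),("jar3",[.448,.0635])):
    m=meas.near(P,c,.06)&(P[:,2]>.050)&(P[:,2]<.065);print(n,m.sum(),m.sum() and meas.rect(P[m]))
m=meas.near(P,[.59,-.009],.04)&(P[:,2]>.050)&(P[:,2]<.068);print("cup",m.sum(),meas.rect(P[m]),np.percentile(P[m,2],[90,98]))
to([.445,.066,.2],93)
E
```

```text
jar1 2841 (array([447.3, 130.3]), array([38.7, 86.4]), 0.72)
jar3 2579 (array([451.2,  66.4]), array([37.1, 47.4]), 3.39)
cup 940 (array([586.5,  -9.9]), array([56.3, 56.3]), 2.78) [0.06175886 0.06240126]
shift [0.1406 0.0834 0.0072] rot [-0.08  0.6   0.29] j [  18.2   12.9  -12.5    0.3  -64.  -105. ]
```

View pics/w20.png

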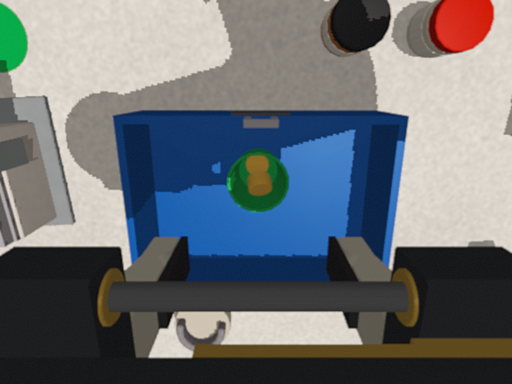

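Call:
{"api": "jog_arm", "payload": {
  "targets": "0.02 0.01 -0.03 0 0 0 0.64; 0.05 0.025 -0.04 0 0 0 0.64; 0.08 0.045 -0.04 0 0.3 0 0.64; 0.11 0.07 -0.04 0 0.6 0 0.64; 0.13 0.095 -0.04 0 0.6 0 0.64; 0.14 0.11 -0.04 0 0.6 0 0.64; 0.14 0.11 -0.04 0 0.6 0 0.64; 0.14 0.11 -0.04 0 0.6 0 0.64"
}}

```text
clock: 41.0
tool_pos: [0.4438, 0.0925, 0.2471]
orientation: [-179.9, -0.0, -176.7]
force: [-0.2, 0.5, -0.4]
opening: 0.0723
```

```bash
python3 - <<'E'
from h import *
import meas
s=snapshot("wrist");save(s,"w21");P,uv=cloud(s);C=s["img"][uv[:,1],uv[:,0]].astype(int)
m=(P[:,2]>.053)&(P[:,2]<.065)&(P[:,0]<.5)&(P[:,0]>.38)
r=m&(C[:,0]>110)&(C[:,1]<70);b=m&(C.max(1)<70)
for n,q in(("jar1",r),("jar3",b)):print(n,q.sum(),meas.rect(P[q]),np.median(P[q],0).round(4))
to([.445,.066,.035],93)
to([.445,.147,.035],93)
E
```

```text
jar1 1427 (array([441.8, 148.9]), array([45. , 44.5]), 34.31) [0.441  0.1486 0.0572]
jar3 1468 (array([444.8,  66.3]), array([45.9, 45.7]), 59.5) [0.444  0.0667 0.0572]
shift [ 0.0003 -0.026   0.2121] rot [-0.09 -0.01  0.28] j [ 3.680e+01 -1.700e+00 -2.400e+01  1.000e-01 -6.790e+01 -1.236e+02]
shift [-0.0043  0.0549  0.212 ] rot [-0.09 -0.01  0.28] j [ 3.680e+01 -1.700e+00 -2.400e+01  1.000e-01 -6.790e+01 -1.236e+02]
```

View pics/w21.png

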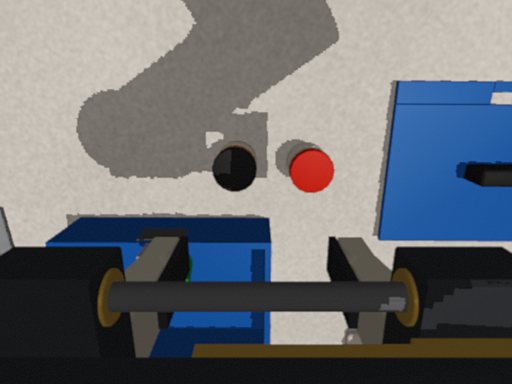

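Call:
{"api": "jog_arm", "payload": {
  "targets": "0 -0.015 0.04 0 0 0.3 0.45; 0 -0.0257 0.08 0 0 0.3 0.45; 0 -0.0257 0.12 0 0 0.3 0.45; 0 -0.0257 0.16 0 0 0.3 0.45; 0 -0.0257 0.195 0 0 0.3 0.45; 0 -0.0257 0.214 0 0 0.3 0.45; 0 -0.0257 0.219 0 0 0.3 0.45; 0 -0.0257 0.219 0 0 0.3 -1"
}}

```text
clock: 42.05
tool_pos: [0.4456, 0.066, 0.0281]
orientation: [-179.9, -0.0, -177.1]
force: [0.1, 0.6, 0.2]
opening: 0.0581
```

Call:
{"api": "jog_arm", "payload": {
  "targets": "0 0 0 0 0 0 -1; 0 0 0 0 0 0 -1; 0 0 0 0 0 0 -1; 0 0 0 0 0 0 -1; 0 0 0 0 0 0 -1; 0 0 -0.03 0 0 0 -1; 0 0 -0.08 0 0 0 -1; 0 0 -0.13 0 0 0 -1"
}}

```text
clock: 43.05
tool_pos: [0.4447, 0.066, 0.1592]
orientation: [-179.9, -0.1, -177.1]
force: [0.7, 0.3, -2.4]
opening: 0.0474
```

```bash
python3 - <<'E'
from h import *
to([.6557,-.0573,.18],93)
E
```

```text
shift [-0.2043 -0.134  -0.021 ] rot [-0.13 -0.12 -0.06] j [ 3.370e+01  2.400e+00 -3.210e+01  1.000e-01 -5.560e+01 -1.208e+02]
```

Call:
{"api": "jog_arm", "payload": {
  "targets": "-0.02 -0.013 -0.02 0 0 0 -1; -0.06 -0.04 -0.021 0 0 0 -1; -0.1 -0.066 -0.021 0 0 0 -1; -0.14 -0.092 -0.021 0 0 0 -1; -0.175 -0.115 -0.021 0 0 0 -1; -0.204 -0.134 -0.021 0 0 0 -1; -0.204 -0.134 -0.021 0 0 0 -1; -0.204 -0.134 -0.021 0 0 0 -1"
}}

```text
clock: 44.05
tool_pos: [0.6544, -0.0572, 0.1791]
orientation: [-179.9, -0.2, -177.1]
force: [-0.3, -0.1, -1.9]
opening: 0.0479
```

```bash
python3 - <<'E'
from h import *
s=snapshot("wrist");save(s,"w22")
to([.6557,-.0573,.036],93)
E
```

```text
shift [-1.800e-03 -1.000e-04  1.436e-01] rot [-0.12 -0.2  -0.05] j [ 12.1  20.7  -5.4   0.1 -64.1 -99.2]
```

View pics/w22.png

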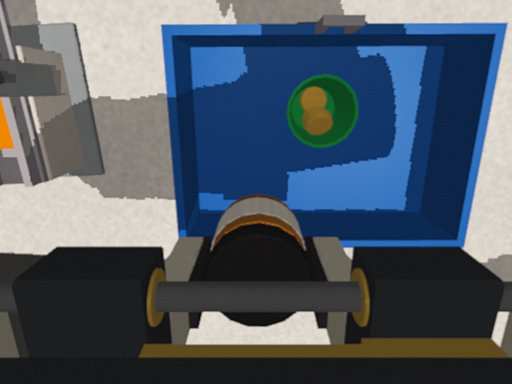

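Call:
{"api": "jog_arm", "payload": {
  "targets": "-0.002 0 0.03 0 0 0 -1; -0.002 0 0.06 0 0 0 -1; -0.002 0 0.09 0 0 0 -1; -0.002 0 0.115 0 0 0 -1; -0.002 0 0.133 0 0 0 -1; -0.002 0 0.14 0 0 0 -1; -0.002 0 0.143 0 0 0 -1; -0.002 0 0.143 0 0 0 -1"
}}

```text
clock: 45.1
tool_pos: [0.6564, -0.0571, 0.0373]
orientation: [-179.9, -0.1, -177.0]
force: [0.1, 0.5, -2.1]
opening: 0.0472
```

Call:
{"api": "jog_arm", "payload": {
  "targets": "0 0 0.001 0 0 0 -1; 0 0 0.001 0 0 0 0.36; 0 0 0.001 0 0 0 0.36; 0 0 0.001 0 0 0 0.36; 0 0 -0.03 0 0 0 0.36; 0 0 -0.07 0 0 0 0.36; 0 0 -0.12 0 0 0 0.36; 0 0 -0.17 0 0 0 0.36"
}}

```text
clock: 46.1
tool_pos: [0.6566, -0.0568, 0.2089]
orientation: [-179.9, -0.1, -177.0]
force: [1.6, 0.7, 0.3]
opening: 0.0595
```

```bash
python3 - <<'E'
from h import *
to([.43,.149,.21],93)
E
```

```text
shift [ 0.2156  0.2172 -0.001 ] rot [-0.12 -0.14 -0.04] j [ 12.   19.7  -2.9   0.1 -67.5 -99.1]
```

Call:
{"api": "jog_arm", "payload": {
  "targets": "0.03 0.03 0 0 0 0 0.45; 0.06 0.06 0 0 0 0 0.45; 0.095 0.095 0 0 0 0 0.45; 0.13 0.13 0 0 0 0 0.45; 0.165 0.165 0 0 0 0 0.45; 0.195 0.195 0 0 0 0 0.45; 0.215 0.217 0 0 0 0 0.45; 0.215 0.217 0 0 0 0 0.45"
}}

```text
clock: 47.1
tool_pos: [0.4297, 0.1499, 0.2096]
orientation: [-179.9, -0.1, -176.9]
force: [0.5, 0.4, -0.4]
opening: 0.0638
```

```bash
python3 - <<'E'
from h import *
import meas
s=snapshot("wrist");save(s,"w23");P,uv=cloud(s);C=s["img"][uv[:,1],uv[:,0]].astype(int)
m=(P[:,2]>.053)&(P[:,2]<.065)&(P[:,0]<.52)&(P[:,0]>.36)&(C[:,0]>110)&(C[:,1]<70)
print("jar1",m.sum(),meas.rect(P[m])); c=np.array(meas.rect(P[m])[0])/1000
to([*c,.028],93)
s=snapshot("top");save(s,"t23")
E
```

```text
jar1 215 (array([452.6, 151.6]), array([23.7, 44.8]), 11.37)
shift [-0.0226  0.0012  0.1815] rot [-0.08 -0.08  0.08] j [  44.1    0.2  -27.1    0.   -62.8 -131. ]
```

View pics/w23.png

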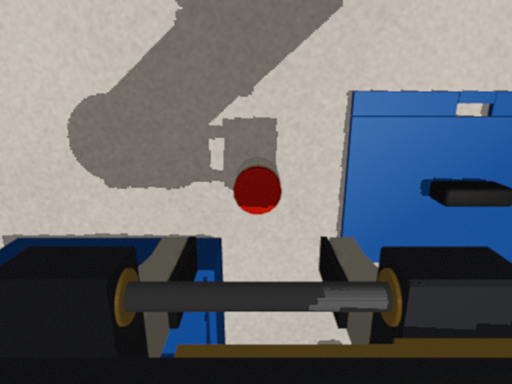

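View pics/t23.png

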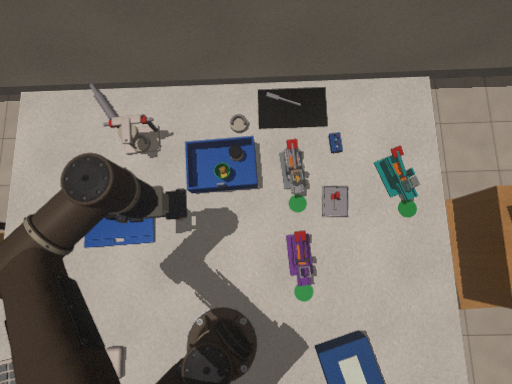

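Call:
{"api": "jog_arm", "payload": {
  "targets": "-0.006 0 0.03 0 0 0 0.45; -0.012 -0.001 0.065 0 0 0 0.45; -0.012 -0.001 0.1 0 0 0 0.45; -0.012 -0.001 0.135 0 0 0 0.45; -0.012 -0.001 0.162 0 0 0 0.45; -0.012 -0.001 0.177 0 0 0 0.45; -0.012 -0.001 0.1815 0 0 0 0.45; -0.012 -0.001 0.1815 0 0 0 -1"
}}

```text
clock: 48.2
tool_pos: [0.4429, 0.148, 0.0278]
orientation: [-179.9, -0.1, -177.0]
force: [0.1, 0.5, 0.9]
opening: 0.0579
```

Call:
{"api": "jog_arm", "payload": {
  "targets": "0 0 0 0 0 0 -1; 0 0 0 0 0 0 -1; 0 0 0 0 0 0 -1; 0 0 0 0 0 0 -1; 0 0 0 0 0 0 -1; 0 0 -0.03 0 0 0 -1; 0 0 -0.08 0 0 0 -1; 0 0 -0.13 0 0 0 -1"
}}

```text
clock: 49.2
tool_pos: [0.4423, 0.1479, 0.1587]
orientation: [-179.8, -0.2, -177.0]
force: [1.3, 1.2, -1.6]
opening: 0.0479
```

```bash
python3 - <<'E'
from h import *
to([.650,.0465,.18],93)
E
```

```text
shift [-0.2021 -0.1121 -0.0217] rot [-0.16 -0.2  -0.02] j [  42.8    4.2  -30.2   -0.   -55.9 -129.8]
```

Call:
{"api": "jog_arm", "payload": {
  "targets": "-0.02 -0.011 -0.02 0 0 0 -1; -0.06 -0.033 -0.022 0 0 0 -1; -0.1 -0.055 -0.022 0 0 0 -1; -0.14 -0.077 -0.022 0 0 0 -1; -0.175 -0.097 -0.022 0 0 0 -1; -0.202 -0.112 -0.022 0 0 0 -1; -0.202 -0.112 -0.022 0 0 0 -1; -0.202 -0.112 -0.022 0 0 0 -1"
}}

```text
clock: 50.2
tool_pos: [0.649, 0.0466, 0.1795]
orientation: [-179.8, -0.3, -177.0]
force: [0.1, 0.6, -0.6]
opening: 0.0475
```

```bash
python3 - <<'E'
from h import *
s=snapshot("wrist");save(s,"w24")
to([.650,.0465,.036],93)
E
```

```text
shift [-0.0017 -0.      0.1439] rot [-0.15 -0.27 -0.01] j [ 2.130e+01  2.020e+01 -6.100e+00  1.000e-01 -6.400e+01 -1.084e+02]
```

View pics/w24.png

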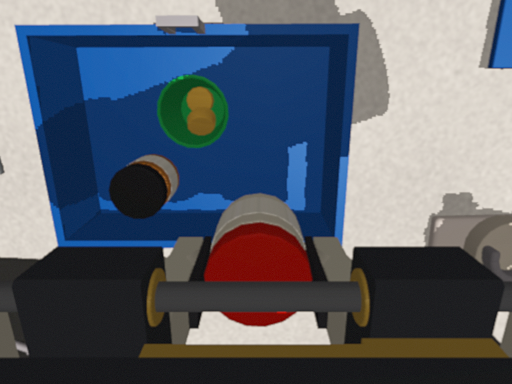

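Jar3 (138,190) and the cup (193,110) stand in the crate. Jar1 is held above its place.

Call:
{"api": "jog_arm", "payload": {
  "targets": "-0.002 0 0.03 0 0 0 -1; -0.002 0 0.06 0 0 0 -1; -0.002 0 0.09 0 0 0 -1; -0.002 0 0.115 0 0 0 -1; -0.002 0 0.133 0 0 0 -1; -0.002 0 0.14 0 0 0 -1; -0.002 0 0.1435 0 0 0 -1; -0.002 0 0.1435 0 0 0 -1"
}}

```text
clock: 51.25
tool_pos: [0.6507, 0.0467, 0.037]
orientation: [-179.9, -0.2, -177.0]
force: [0.3, 0.4, -1.1]
opening: 0.0475
```

Call:
{"api": "jog_arm", "payload": {
  "targets": "0 0 0.001 0 0 0 -1; 0 0 0.001 0 0 0 0.36; 0 0 0.001 0 0 0 0.36; 0 0 0.001 0 0 0 0.36; 0 0 -0.03 0 0 0 0.36; 0 0 -0.07 0 0 0 0.36; 0 0 -0.12 0 0 0 0.36; 0 0 -0.18 0 0 0 0.36"
}}

```text
clock: 52.25
tool_pos: [0.6506, 0.047, 0.2179]
orientation: [-179.8, -0.3, -177.0]
force: [0.8, 0.8, 0.1]
opening: 0.06
```

Call:
{"api": "jog_arm", "payload": {
  "targets": "0.03 0 0 0 0 0 0.36; 0.06 0 -0.02 0 0 0 0.36; 0.09 0 -0.05 0 0 0 0.36; 0.12 0 -0.08 0 0 0 0.36; 0.15 0 -0.1 0 0 0 0.36; 0.18 0 -0.1 0 0 0 0.36; 0.18 0 -0.1 0 0 0 0.36; 0.18 0 -0.1 0 0 0 0.36"
}}

```text
clock: 53.25
tool_pos: [0.4716, 0.038, 0.3191]
orientation: [-179.9, -0.3, -177.0]
force: [0.1, 0.1, -0.3]
opening: 0.0598
```

```bash
python3 - <<'E'
from h import *
import meas
print(tool()[2]["force"])
s=snapshot("top");save(s,"t25");P,uv=cloud(s);C=s["img"][uv[:,1],uv[:,0]].astype(int)
s2=snapshot("scene");save(s2,"s25");P2,uv2=cloud(s2)
a=np.radians(3);R=np.array([[np.cos(a),-np.sin(a)],[np.sin(a),np.cos(a)]]);O=np.array([.613,-.0075])
for nm,Q in(("top",P),("scene",P2)):
  for n,c in(("jar1",[.65,.0465]),("jar3",[.6557,-.0573]),("cup",[.587,-.0095])):
    m=meas.near(Q,c,.042)&(Q[:,2]>.052)&(Q[:,2]<.071)
    if m.sum(): print(nm,n,m.sum(),meas.rect(Q[m]),np.percentile(Q[m,2],[5,50,95]).round(4), ((Q[m,:2].mean(0)-O)@R).round(3))
  m=meas.near(Q,[.44,.37],.1)&(Q[:,2]<.03)&(Q[:,2]>.007); print("lid z",np.median(Q[m,2]) if m.sum() else None)
im=cv2.cvtColor(s2["img"],4);cv2.imwrite("pics/s25z.png",cv2.resize(im[140:300,140:360],(800,582),interpolation=2))
E
```

```text
[ 0.11244283  0.1161811  -0.25259597]
top jar1 152 (array([659.2,  42.9]), array([45. , 64.1]), 87.58) [0.0565 0.0645 0.0688] [0.042 0.049]
top jar3 155 (array([664.9, -57.6]), array([64.8, 45. ]), 17.18) [0.0561 0.0646 0.0683] [ 0.042 -0.055]
top cup 33 (array([589.5, -23.6]), array([56.5, 34.4]), 5.35) [0.0552 0.0607 0.0652] [-0.022 -0.015]
lid z 0.01397928345883695
scene jar1 170 (array([653.2,  44.6]), array([48.7, 45.4]), 23.98) [0.056  0.0639 0.0698] [0.044 0.051]
scene jar3 168 (array([660.6, -57.6]), array([45.3, 53.9]), 74.4) [0.0552 0.0641 0.0694] [ 0.045 -0.052]
scene cup 86 (array([588.1, -11.5]), array([63., 53.]), 24.21) [0.0534 0.0595 0.0664] [-0.026 -0.003]
lid z 0.013966452450653661
```

View pics/t25.png

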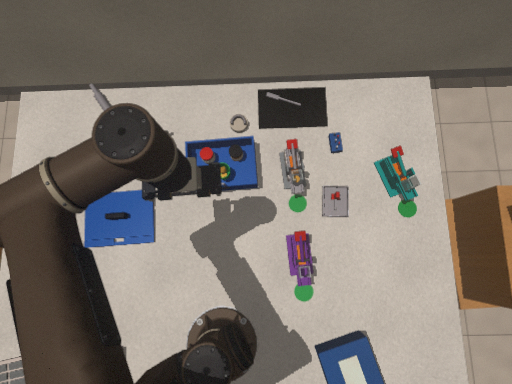

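View pics/s25z.png

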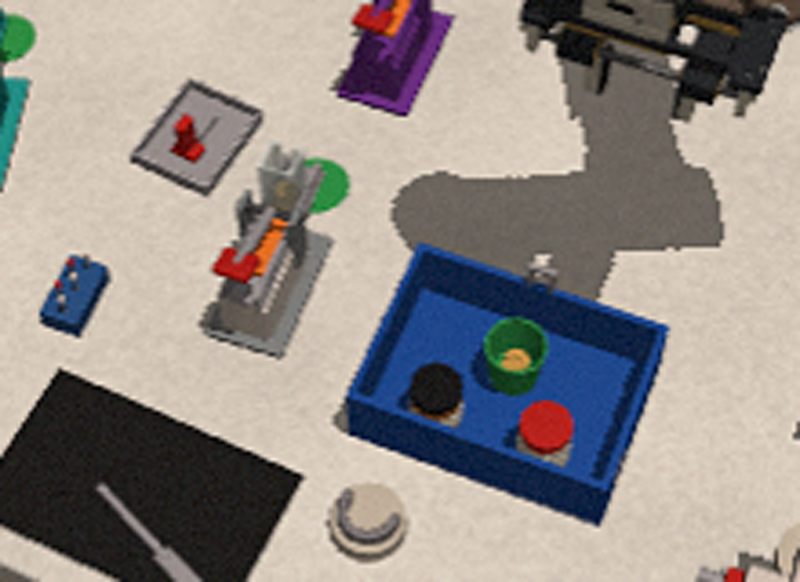

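```bash
python3 -c "
from h import *
print(job.close_job())"
```

```text
the job is handed in; nothing more can be done
None
```

The job is done and handed in at about 53 s of the 210 s. The pin is in the steel tray, and the lid lies flat on the bench. The cup, with its discs, and both jars stand in the crate. Only the red-capped and black-capped jars were on the bench; I saw no blue-capped one.

**Last checks that passed:**
- **Jars:** their tops are 64 mm high, which is the crate floor plus the jar height. They stand at crate x about +44 mm, y about ±50 mm.
- **Cup:** its rim is at 62 mm, so it stands upright on the crate floor.
- **Lid:** its plate top is 14 mm above the bench, level, and well clear of the crate.
- **Pin and lever:** the pin shows upright in the tray in the last picture. The lever pad was back at its rest height of about 133 mm.
- **Bystanders:** the plaster model and bur block had not visibly moved in the last pictures. The articulator was partly hidden by the arm, but the arm showed no sign of touching it.

**Less certain:**
- **Disc count:** I could not count three discs directly, because one lies on or behind another in the cup. I took it from the magazine: the stack's top was about 92 mm high on a slide measured at 70 mm, which fits two discs left (90 mm).
- **Magazine stack:** the top disc read as slightly tilted, which may be depth error or a real tilt.
- **Forces:** I saw brief forces of up to about 36 N at the end of the first lever press, 10 N when I drew the cup out, and 15 N when I set it down in the crate.

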